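Change over the culture dishes on a bench shaker

ROBOT

A 6-joint arm with a two-finger parallel gripper is mounted at the origin on the work surface. World frame = base frame: x ahead of the robot, y to its left, z up, the work surface at z = 0. Lengths are in m, angles in rad, forces in N, time in s.
With the tool pointing down it reaches from about 0.25 to 0.725 m from the base axis. Payload 4 kg.
Tool frame: the origin (TCP) lies on the centre line of the jaws, within the pads' length; the fingertips stand 22 mm ahead of it and the grasp point (between the pads) lies 3 mm ahead of it (r.tips_ahead is the distance from the TCP to the fingertips, in m); z points along the fingers, y is the direction in which the jaws open and shut (so a half turn about z gives the same grasp; the last joint's range is limited). The gripper opens to 85 mm and grips with 20 to 120 N. Pads are 22 mm wide; open, the fingers measure 114 mm over their backs; the gripper's body (76 mm by 85 mm) begins 54 mm behind the grasp point. The pads swing forward as they close: fully open they stand 13 mm farther back than shut.
Start: joints at [1.124, 0.241, 0.005, 1.335, 0, 1.571], TCP at [0.216, 0.451, 0.227] pointing down, gripper open.
Joint ranges: [-2.72, 2.72], [-1.05, 1.87], [-1.09, 1.28], [-1.99, 2.15], [-1.42, 1.44], [-3.14, 3.14]. Speed limits (rad/s): [2.79, 2.79, 3.14, 3.14, 3.14, 3.14].

INTERFACE

Orientations are given as a unit quaternion [x, y, z, w].
In Python, from plant import state, snapshot, r, boxes_of gives the robot as it stands.
- The arm moves only by the tool apply_moves, never from a script. Its arguments are lists of equal length, an entry for each row: "travel": the shift along the tool's x, y, z in m, a list of three; "rotation": the turn, a rotation vector about the tool's x, y, z in degrees, a list of three. In form: {"travel": [[tx, ty, tz], ...], "rotation": [[wx, wy, wz], ...]}. A call has 1 to 20 rows; each row shifts and turns the commanded pose from where the row before left it, along the tool's axes as they then stand; what a row does not reach is not made up. A row lasts 1/8 s, in which the tool goes at most 62.5 mm and 10.7 degrees, less where a joint would pass 70% of its speed; a pose out of reach is approached as far as the arm can. A call is refused whole if a number of a shift passes 0.0625 or a number of a turn 10.7, either way. A call with a gripper value outside its range is refused whole. "claw" is the gripper's target within -1 to 1 (shut at 1, half-way at 0, fully open at -1), set as the call begins (left out, the last holds). The fingers move at their own pace and stop on an object; "grip_force" is the grip in N (left out, the last holds). Time passes only in rows, so rows that do not move let the fingers close. It gives the time, the measured TCP pose, the force and the opening at its end, in the units of the state.
- state(): the state, without advancing time (a new reading comes with each control period).
- snapshot(name): name is "scene" or "top" or "wrist"; returns a dict with "color" (384x512x3 uint8, blue, green, red), "z_map" (384x512 float32, m along the optical axis (not along the pixel's ray), 0 where there is no reading), "K" (3x3 intrinsics, pixels), "k1" (the pictures are not rectified: a ray, as slopes to the right and down, at radius r is drawn at 1 + k1 r^2 times it, then the intrinsics apply), "camera_from_world" (4x4, takes a point from world to camera coordinates). Camera axes: x right, y down, z forward; pixel columns grow to the right and rows downward; lengths in m; the calibration is good to about 2 mm. A picture is of the moment at which its call begins.
- r.job_done(): hands the job in, once; it reports no verdict.
Trained networks look in a picture, given as the dict that the camera call returned (one of the last four; its "shot" number tells which), for a name from the list of things; names that differ only in an ending like _2 or _b are one class to them, and where a whole thing is asked for, a point or a joint stands for the part that bears it (a point fixed in the world has none). Each returns a list of dicts, best first, with "p" (0 to 1); they miss things now and then, are a little off and sometimes report something else, mostly with a low value. They report only what shows in the picture. A call takes as long as a camera call. They do not tell look-alikes from the thing itself.
- boxes_of(picture, thing): "bbox" ([left, top, right, bottom] in pixels, round what is visible of it).
The state is a dict: "time_s": time; "joint_pos": joint angles; "qvel": joint speeds; "joint_efforts": joint torques, N m; "ee_pos": TCP position; "tool_rot": TCP orientation; "contact_force": force on the tool from outside, world axes, zero at the start; "torque": the same for the moment, N m; "finger_gap": finger opening in m.
Only numpy, scipy, OpenCV 4.12 (cv2) and the standard library are available. Lean on these libraries where they do the work, as an engineer would, in place of code of your own. Each camera call takes 0.05 s, during which the arm holds its last target.

TASK

Stop the shaker by twisting its key clockwise to its stop and letting it spring back. Then take the empty carrier off its stud and lay it flat in the steel tray, and hook every dish carrier on a stud of its own by tilting its eye past the stud's wide head and levelling it, so that it lies flat on the platform and cannot lift off. When all that is done, twist the key to its stop once more and let it spring back to start the shaker; do not tip the dishes over, and leave the bottle, beaker and jar where they are.

Things in the scene. Friction and masses are not known exactly. Their poses are not given: they have to be found in the camera images.
- shaker: low white bench shaker, fixed, 170 (x) x 420 (y) x 60 mm high; origin under its centre on the bench, x axis away from the robot at zero yaw. Black flat platform with three steel studs in a row along its y; grey key console at its +y end. It does not move by itself. Its own position and yaw vary.
- key (a joint): angle of the spring-return start/stop key on the console, rad: 0 at rest, 1.2 at its stop; grows as it is turned clockwise seen from above. Spring torque about 0.03 N m at rest rising to 0.17 N m at the stop; it springs back by itself when let go.
- key_grip (a point): point on the key's upright axis at the height to grip, 92 mm above the bench. The handle is a black bar 44 mm long, 14 mm thick, standing from 72 to 102 mm above the bench over a flat steel disc of radius 25 mm whose top is at 68 mm. The bar lies along this point's x axis, which turns with the key and is the shaker's x axis at rest; grip it across y.
- stud1 (a point): stud 1 (-y end of the row): point on its upright axis at the underside of its head, 74 mm above the bench, 14 mm above the platform. Stem 10 mm in diameter, head a disc 40 mm in diameter, 3 mm thick. With a plate tilted about 0.4 rad, eye end low, the end bar slides under the head towards the stem; then the lug end comes down past the head's other edge. Any yaw will do.
- stud2 (a point): stud 2 (middle): point on its upright axis at the underside of its head, 74 mm above the bench, 14 mm above the platform. Stem 10 mm in diameter, head a disc 40 mm in diameter, 3 mm thick. With a plate tilted about 0.4 rad, eye end low, the end bar slides under the head towards the stem; then the lug end comes down past the head's other edge. Any yaw will do.
- stud3 (a point): stud 3 (nearest the key): point on its upright axis at the underside of its head, 74 mm above the bench, 14 mm above the platform. Stem 10 mm in diameter, head a disc 40 mm in diameter, 3 mm thick. With a plate tilted about 0.4 rad, eye end low, the end bar slides under the head towards the stem; then the lug end comes down past the head's other edge. Any yaw will do.
- full1_eye (a point): dish carrier, may be absent (None): centre of its eye, half-way through the plate. Steel-grey plate 117 x 64 x 4 mm; the eye is a right-angled through opening 35 mm along x, 50 mm along y, with a 9 mm bar at the eye end and 7 mm side bars. x points from the eye to the lug, y across, z up. Starts flat on the bench; about 120 g.
- full1_grip (a point): centre of the grip lug of full1, half-way up it (24 mm above the plate's underside); axes as full1_eye. The lug is an upright black block 22 (x) x 14 (y) x 40 (z) mm on the plate, 36 mm in +x from the eye's centre; grip it across y. Beyond it a closed clear culture dish, 35 mm in diameter, 10 mm high, is fixed on the plate, 71.5 mm in +x from the eye's centre.
- full2_eye (a point): dish carrier, may be absent (None): centre of its eye, half-way through the plate. Steel-grey plate 117 x 64 x 4 mm; the eye is a right-angled through opening 35 mm along x, 50 mm along y, with a 9 mm bar at the eye end and 7 mm side bars. x points from the eye to the lug, y across, z up. Starts flat on the bench; about 120 g.
- full2_grip (a point): centre of the grip lug of full2, half-way up it (24 mm above the plate's underside); axes as full2_eye. The lug is an upright black block 22 (x) x 14 (y) x 40 (z) mm on the plate, 36 mm in +x from the eye's centre; grip it across y. Beyond it a closed clear culture dish, 35 mm in diameter, 10 mm high, is fixed on the plate, 71.5 mm in +x from the eye's centre.
- full3_eye (a point): dish carrier, may be absent (None): centre of its eye, half-way through the plate. Steel-grey plate 117 x 64 x 4 mm; the eye is a right-angled through opening 35 mm along x, 50 mm along y, with a 9 mm bar at the eye end and 7 mm side bars. x points from the eye to the lug, y across, z up. Starts flat on the bench; about 120 g.
- full3_grip (a point): centre of the grip lug of full3, half-way up it (24 mm above the plate's underside); axes as full3_eye. The lug is an upright black block 22 (x) x 14 (y) x 40 (z) mm on the plate, 36 mm in +x from the eye's centre; grip it across y. Beyond it a closed clear culture dish, 35 mm in diameter, 10 mm high, is fixed on the plate, 71.5 mm in +x from the eye's centre.
- empty1_eye (a point): empty carrier (same plate, no dish); present only if it starts level on stud 1, else None: centre of its eye, half-way through the plate. Steel-grey plate 117 x 64 x 4 mm; the eye is a right-angled through opening 35 mm along x, 50 mm along y, with a 9 mm bar at the eye end and 7 mm side bars. x points from the eye to the lug, y across, z up. About 100 g.
- empty1_grip (a point): centre of the grip lug of empty1, half-way up it (24 mm above the plate's underside); axes as empty1_eye. The lug is an upright black block 22 (x) x 14 (y) x 40 (z) mm on the plate, 36 mm in +x from the eye's centre; grip it across y. Beyond it only a flat dark round mark.
- empty2_eye (a point): empty carrier (same plate, no dish); present only if it starts level on stud 2, else None: centre of its eye, half-way through the plate. Steel-grey plate 117 x 64 x 4 mm; the eye is a right-angled through opening 35 mm along x, 50 mm along y, with a 9 mm bar at the eye end and 7 mm side bars. x points from the eye to the lug, y across, z up. About 100 g.
- empty2_grip (a point): centre of the grip lug of empty2, half-way up it (24 mm above the plate's underside); axes as empty2_eye. The lug is an upright black block 22 (x) x 14 (y) x 40 (z) mm on the plate, 36 mm in +x from the eye's centre; grip it across y. Beyond it only a flat dark round mark.
- empty3_eye (a point): empty carrier (same plate, no dish); present only if it starts level on stud 3, else None: centre of its eye, half-way through the plate. Steel-grey plate 117 x 64 x 4 mm; the eye is a right-angled through opening 35 mm along x, 50 mm along y, with a 9 mm bar at the eye end and 7 mm side bars. x points from the eye to the lug, y across, z up. About 100 g.
- empty3_grip (a point): centre of the grip lug of empty3, half-way up it (24 mm above the plate's underside); axes as empty3_eye. The lug is an upright black block 22 (x) x 14 (y) x 40 (z) mm on the plate, 36 mm in +x from the eye's centre; grip it across y. Beyond it only a flat dark round mark.
- tray: shallow fixed steel tray, 180 (x) x 130 (y) x 16 mm high outside, walls 4 mm, inner floor about 4 mm above the bench; origin under its centre.
- bottle: bystander: capped bottle 60 mm in diameter, 130 mm high; origin under its centre. Leave it alone.
- beaker: bystander: open glass beaker 68 mm in diameter, 85 mm high; origin under its centre. Leave it alone.
- jar: bystander: amber jar 56 mm in diameter, 60 mm high; origin under its centre. Leave it alone.
Not all that is in view belongs to the job. Leave any purple or red look-alike of the part that bears full3_eye alone.

How it is judged:
By the outcome, as a careful person would: the job done as asked, in the order asked, and still so for the second after the job is handed in, with the robot touching nothing.
Of empty1, empty2, empty3 only 1 to 1 are there at a start; the rules pass over those that are not, and their reading is None.
Of full1, full2, full3 only 2 to 3 are there at a start; the rules pass over those that are not, and their reading is None.
At some moment in a run one of full1, full2, full3 may be knocked a few centimetres aside while the robot is not near it.
It also fails if it takes over 210 s, if anything falls off the work surface, if the arm or the gripper's body presses on something with over 40 N, if the wrist force passes 120 N, or if a joint passes its speed limit or range.

## Working session

There is one attempt and no reset: what is moved stays moved. The work goes in short steps, Python scripts to look and compute and a tool call to move; the robot and the scene stay as the last step left them, time stands still between calls to the robot, and variables do not carry over. Pictures are saved under pics/ and viewed, and the job is handed in when it is done.

Besides the shell and the picture viewer there is one more tool, called after "Request:" as name(argument=value, ...) on one line, values as JSON. apply_moves: Moves the arm, as the interface text tells. Its arguments: {"type":"object","properties":{"travel":{"type":"array"},"rotation":{"type":"array"},"claw":{"type":"number"},"grip_force":{"type":"number"}},"required":["travel","rotation"]}

```bash
ls; mkdir -p pics; python3 - <<'E'
from plant import state, snapshot, r, boxes_of
import cv2
s=state();print(s)
for n in ["scene","top","wrist"]:
    p=snapshot(n);cv2.imwrite(f"pics/{n}0.png",p["color"]);print(n,p["K"],p["k1"],p["camera_from_world"],p["shot"])
E
```

```text
pics
{'time_s': 0.0, 'joint_pos': array([1.12396495e+00, 2.41402150e-01, 3.72767792e-03, 1.33520788e+00,
       2.52221391e-05, 1.57076581e+00]), 'qvel': array([ 2.77022665e-04, -6.46058794e-04,  6.36671069e-05, -6.95768593e-04,
        7.36530017e-04, -1.45062263e-03]), 'joint_efforts': array([-3.47027026e-04, -3.72317398e+01,  2.52408224e+01,  1.71207252e-02,
       -8.06801495e-05,  3.13012720e-06]), 'ee_pos': array([0.21577023, 0.45033388, 0.2260197 ]), 'tool_rot': array([ 2.21546716e-01,  9.75149201e-01, -1.01429395e-03, -2.43405180e-04]), 'contact_force': array([ 0.00427318,  0.45418886, -0.35751975]), 'torque': array([-0.02530709,  0.01251482,  0.04501312]), 'finger_gap': 0.08518015971093994}
scene [[427.58362762   0.         262.61009886]
 [  0.         427.58362762 189.7492438 ]
 [  0.           0.           1.        ]] -0.1307130700117953 [[-0.61677543  0.78691261  0.01888425  0.26952539]
 [ 0.52536122  0.42940207 -0.73458114 -0.1651106 ]
 [-0.5861601  -0.44315054 -0.67825802  1.56627437]
 [ 0.          0.          0.          1.        ]] 1
top [[393.2795897    0.         253.2588997 ]
 [  0.         393.2795897  189.97007951]
 [  0.           0.           1.        ]] -0.07294265993424276 [[ 0.00457465 -0.99997834  0.00473179 -0.01226737]
 [-0.99410112 -0.00506041 -0.10833904  0.44448168]
 [ 0.10836064 -0.00420826 -0.99410274  1.18285879]
 [ 0.          0.          0.          1.        ]] 2
wrist [[264.53399806   0.         250.51166726]
 [  0.         264.53399806 191.56787895]
 [  0.           0.           1.        ]] -0.05922268997563189 [[ 0.43163991  0.90204403 -0.00188832 -0.49906192]
 [ 0.85789971 -0.40986761  0.30986551 -0.04109106]
 [ 0.27873837 -0.13537031 -0.95077852  0.38069873]
 [ 0.          0.          0.          1.        ]] 3
```

View pics/scene0.png

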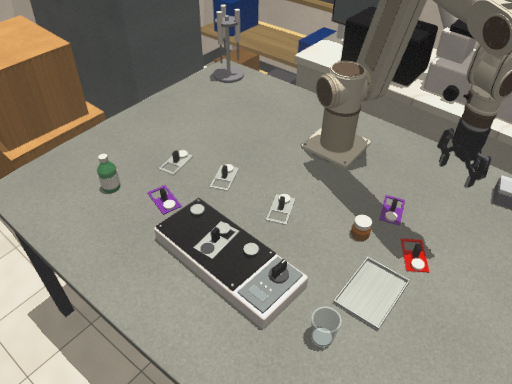

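View pics/top0.png

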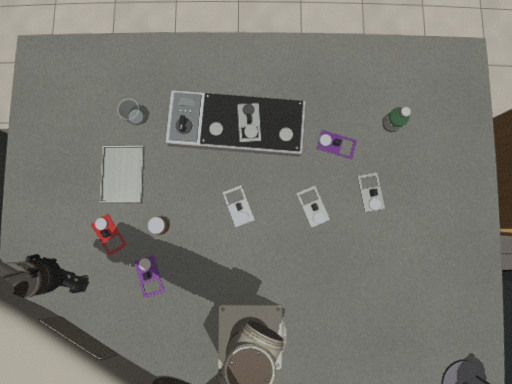

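View pics/wrist0.png

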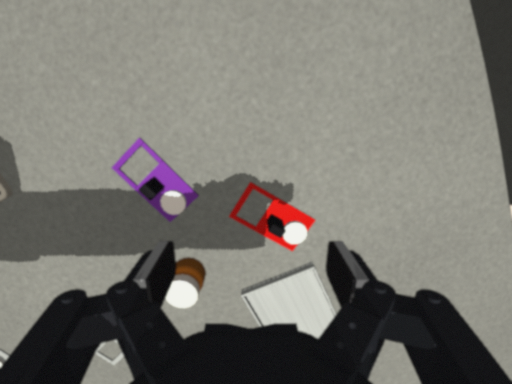

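```bash
cat > h.py <<'E'
from plant import state, snapshot, r, boxes_of
import cv2, numpy as np
from scipy.spatial.transform import Rotation as R
def ray(p,u,v):
    K=p["K"];d=np.array([(u-K[0,2])/K[0,0],(v-K[1,2])/K[1,1]]);s=d.copy()
    for _ in range(20): s=d/(1+p["k1"]*(s@s))
    return np.array([s[0],s[1],1.])
def p2w(p,u,v,z):
    T=p["camera_from_world"];Rm=T[:3,:3];c=-Rm.T@T[:3,3];d=Rm.T@ray(p,u,v)
    return c+d*(z-c[2])/d[2]
def proj(p,X):
    X=np.atleast_2d(X);T=p["camera_from_world"];c=X@T[:3,:3].T+T[:3,3];s=c[:,:2]/c[:,2:]
    s=s*(1+p["k1"]*(s**2).sum(1,keepdims=True));return s*[p["K"][0,0],p["K"][1,1]]+[p["K"][0,2],p["K"][1,2]]
def dep(p):
    """world points per pixel from z_map"""
    h,w=p["z_map"].shape;uu,vv=np.meshgrid(np.arange(w),np.arange(h));K=p["K"]
    d=np.stack([(uu-K[0,2])/K[0,0],(vv-K[1,2])/K[1,1]],-1);s=d.copy()
    for _ in range(10): s=d/(1+p["k1"]*(s**2).sum(-1,keepdims=True))
    c=np.concatenate([s,np.ones((h,w,1))],-1)*p["z_map"][...,None];T=p["camera_from_world"]
    return (c-T[:3,3])@T[:3,:3]
def crop(p,name,x0,y0,x1,y1,f):
    cv2.imwrite(name,cv2.resize(p["color"][y0:y1,x0:x1],None,fx=f,fy=f,interpolation=cv2.INTER_CUBIC))
E
python3 - <<'E'
from h import *
p=snapshot("top")
crop(p,"pics/t1.png",80,80,280,240,4); crop(p,"pics/t2.png",220,80,420,240,4)
W=dep(p)
for u,v in [(183,124),(216,129),(286,134),(240,190),(320,220),(377,180),(122,175),(250,132),(256,108),(212,110),(340,250)]: print(u,v,W[v,u].round(4))
E
```

```text
183 124 [0.6293 0.197  0.1034]
216 129 [0.6224 0.1026 0.0742]
286 134 [ 0.6074 -0.1069  0.0774]
240 190 [4.468e-01 3.130e-02 3.000e-04]
320 220 [ 0.3535 -0.2154  0.018 ]
377 180 [ 4.809e-01 -4.020e-01  2.000e-04]
122 175 [0.4913 0.4023 0.0094]
250 132 [6.123e-01 6.000e-04 7.930e-02]
256 108 [ 0.6918 -0.0172  0.0628]
212 110 [0.6849 0.1169 0.0628]
340 250 [ 0.2614 -0.2801 -0.0007]
```

View pics/t1.png

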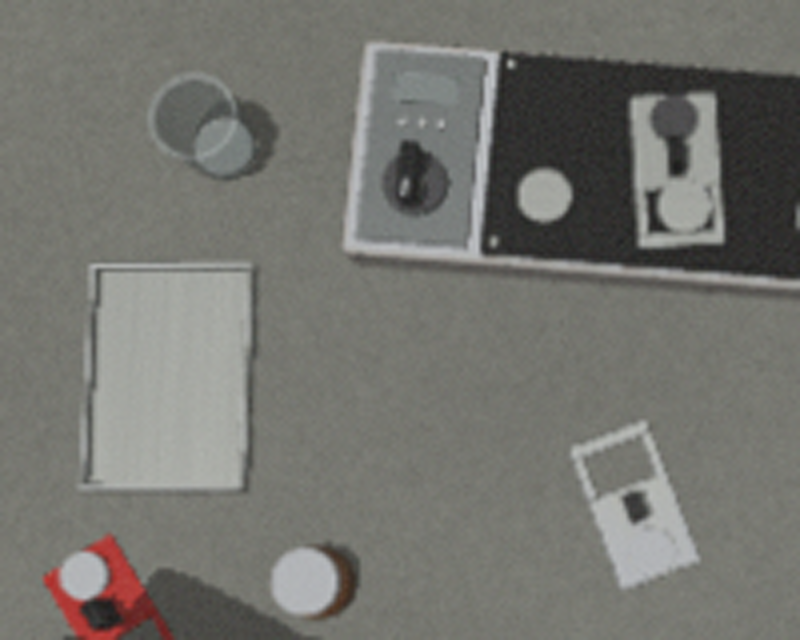

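View pics/t2.png

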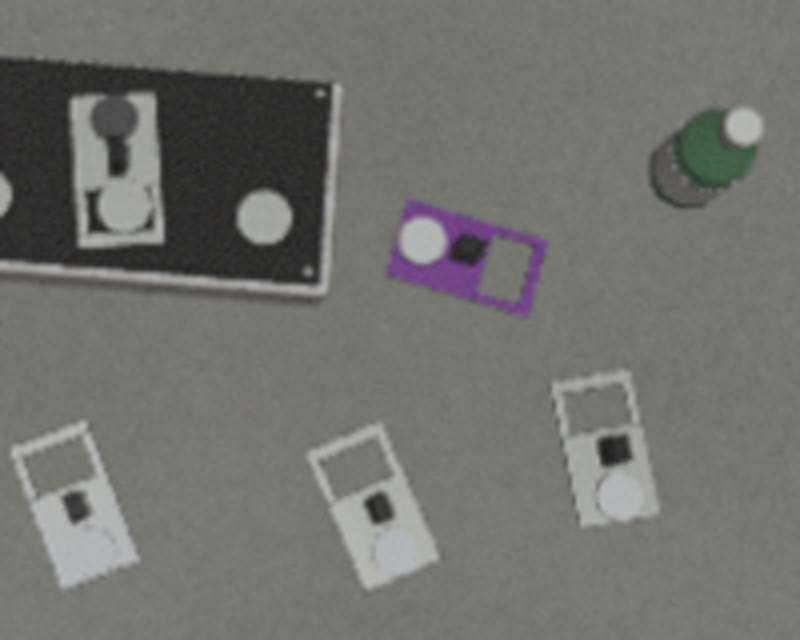

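```bash
cat >> h.py <<'E'
def plates(p, roi=(180,160,420,260), z=0.004):
    """rects of grey-white carriers on bench in top view"""
    c=p["color"].astype(int);x0,y0,x1,y1=roi
    m=((c.min(2)>150)&(c.max(2)-c.min(2)<40)).astype(np.uint8);k=np.zeros_like(m);k[y0:y1,x0:x1]=m[y0:y1,x0:x1]
    k=cv2.morphologyEx(k,cv2.MORPH_CLOSE,np.ones((3,3),np.uint8))
    n,l,s,cc=cv2.connectedComponentsWithStats(k,connectivity=8);out=[]
    for i in range(1,n):
        if s[i,4]<150: continue
        cs,_=cv2.findContours((l==i).astype(np.uint8),cv2.RETR_EXTERNAL,cv2.CHAIN_APPROX_NONE)
        pts=np.array([p2w(p,u,v,z)[:2] for u,v in cs[0][:,0,:].astype(float)])
        rc=cv2.minAreaRect(pts.astype(np.float32)); ys,xs=np.nonzero(l==i)
        # eye end = side with fewer pixels
        W=np.array([p2w(p,u,v,z)[:2] for u,v in zip(xs,ys)])
        b=cv2.boxPoints(rc);e=b[1]-b[0];e2=b[2]-b[1];a=e if np.linalg.norm(e)>np.linalg.norm(e2) else e2;a/=np.linalg.norm(a)
        if ((W.mean(0)-rc[0])@a)<0:a=-a
        ctr=np.array(rc[0]);out.append(dict(ctr=ctr,yaw=np.degrees(np.arctan2(a[1],a[0])),size=rc[1],lug=ctr+a*0.004,n=s[i,4],px=cc[i]))
    return out
E
python3 - <<'E'
from h import *
p=snapshot("top")
for o in plates(p): print(o)
for o in plates(p,(235,95,265,145),.064): print(o)
c=p["color"]
for roi in [(205,118,228,140),(275,122,298,146)]:
    x0,y0,x1,y1=roi;g=c[y0:y1,x0:x1].min(2)>110
    ys,xs=np.nonzero(g);print(len(xs),xs.mean()+x0,ys.mean()+y0,p2w(p,xs.mean()+x0,ys.mean()+y0,.077))
# shaker corners (z .06)
for u,v in [(80+370/4,80+47/4),(80+350/4,80+247/4),(220+335/4,80+85/4),(220+322/4,80+287/4)]: print(p2w(p,u,v,.06))
for b in ["shaker","key_grip","tray","stud1","empty2_eye","full1_eye"]:
    print(b,[(np.round(q["bbox"],1),round(q["p"],2)) for q in boxes_of(p,b)])
W=dep(p); M=(W[...,2]>.085)&(W[...,2]<.12);M[:, :170]=0;M[:,200:]=0;M[140:]=0
print(W[M].mean(0),M.sum())
for u,v in [(80+90/4,80+265/4),(80+80/4,80+490/4),(80+255/4,80+265/4),(80+245/4,80+490/4)]: print("tray",p2w(p,u,v,.016))
E
```

```text
{'ctr': array([ 0.44310138, -0.38020486]), 'yaw': np.float32(-169.53568), 'size': (0.11340015381574631, 0.063029944896698), 'lug': array([ 0.4391679 , -0.38093135]), 'n': np.int32(418), 'px': array([371.30861244, 196.77751196])}
{'ctr': array([0.39777935, 0.03664252]), 'yaw': np.float32(-158.65964), 'size': (0.11687050759792328, 0.06306043267250061), 'lug': array([0.3940536 , 0.03518689]), 'n': np.int32(515), 'px': array([239.44466019, 209.22718447])}
{'ctr': array([ 0.39764017, -0.1964826 ]), 'yaw': np.float32(-156.82465), 'size': (0.11577014625072479, 0.06311637163162231), 'lug': array([ 0.39396295, -0.19805678]), 'n': np.int32(485), 'px': array([314.34845361, 209.84948454])}
{'ctr': array([0.64746606, 0.00437138]), 'yaw': np.float32(-175.49443), 'size': (0.1111694946885109, 0.061265695840120316), 'lug': array([0.64347842, 0.00405716]), 'n': np.int32(419), 'px': array([249.01909308, 124.29116945])}
137 215.72992700729927 128.20437956204378 [0.62405777 0.10321418 0.077     ]
142 285.6478873239437 133.95774647887325 [ 0.607597   -0.10588823  0.077     ]
[0.74389522 0.2403465  0.06      ]
[0.58622159 0.25045136 0.06      ]
[ 0.71541166 -0.1637282   0.06      ]
[ 0.55732768 -0.15193871  0.06      ]
shaker [(array([168.2,  91.8, 306.9, 160.6]), 0.58)]
key_grip []
tray [(array([100.4, 147.7, 142.7, 203. ]), 0.86)]
stud1 [(array([166. ,  90.5, 307.4, 157.8]), 0.82), (array([100.3, 147.5, 145. , 204.2]), 0.57)]
empty2_eye [(array([239. , 103.3, 258.6, 141.9]), 0.88), (array([220.6, 186.1, 256.3, 227.7]), 0.67), (array([179.7, 114.4, 186.3, 128.9]), 0.53)]
full1_eye [(array([357.9, 170.2, 386.6, 212. ]), 0.56)]
[0.63410383 0.20177122 0.10043031] 83
tray [0.581983   0.46690997 0.016     ]
tray [0.40381609 0.46614541 0.016     ]
tray [0.58198217 0.33487296 0.016     ]
tray [0.40466768 0.33621095 0.016     ]
```

```bash
cat >> h.py <<'E'
def pose(x,y,z,yaw,tilt=0.):
    """yaw deg = tool x heading when down; tilt deg about tool y (post)"""
    a=np.radians(yaw);c,s=np.cos(a),np.sin(a)
    Rm=np.array([[c,s,0],[s,-c,0],[0,0,-1.]])
    return np.array([x,y,z]),R.from_matrix(Rm)*R.from_rotvec([0,np.radians(tilt),0])
def cur():
    s=state();return np.array(s["ee_pos"]),R.from_quat(s["tool_rot"])
def plan(tg,vmax=.035,wmax=8.,start=None,n=None):
    P,Q=start or cur()
    for p1,q1 in tg:
        d=np.linalg.norm(p1-P);rv=(Q.inv()*q1).as_rotvec();ang=np.degrees(np.linalg.norm(rv))
        N=n or max(1,int(np.ceil(max(d/vmax,ang/wmax))))
        p0,q0=P,Q;prev=(P,Q);print("seg N",N,"d %.4f ang %.1f"%(d,ang))
        for i in range(1,N+1):
            p=p0+(p1-p0)*i/N;q=q0*R.from_rotvec(rv*i/N)
            t=prev[1].inv().apply(p-prev[0]);w=np.degrees((prev[1].inv()*q).as_rotvec());prev=(p,q)
            print("  ",t.round(4).tolist(),w.round(2).tolist())
        P,Q=p1,q1
E
python3 - <<'E'
from h import *
p=snapshot("wrist");P,Q=cur();T=p["camera_from_world"];c=-T[:3,:3].T@T[:3,3]
print("cam in tool",Q.inv().apply(c-P),"axis",Q.inv().apply(T[2,:3]),"right",Q.inv().apply(T[0,:3]),r.tips_ahead)
plan([pose(.60,.20,.25,175.5)])
E
```

```text
cam in tool [ 7.91238187e-02  2.69829905e-05 -1.47630772e-01] axis [-3.09892361e-01  1.30188825e-04  9.50771638e-01] right [4.57346452e-04 9.99999895e-01 1.21368372e-05] 0.022
seg N 14 d 0.4593 ang 21.1
   [-0.0325, -0.0043, -0.0016] [-0.0, -0.0, -1.51]
   [-0.0324, -0.0052, -0.0016] [-0.0, -0.0, -1.51]
   [-0.0322, -0.006, -0.0016] [-0.0, -0.0, -1.51]
   [-0.032, -0.0069, -0.0016] [-0.0, -0.0, -1.51]
   [-0.0318, -0.0077, -0.0016] [-0.0, -0.0, -1.51]
   [-0.0316, -0.0085, -0.0016] [-0.0, -0.0, -1.51]
   [-0.0314, -0.0094, -0.0016] [-0.0, -0.0, -1.51]
   [-0.0311, -0.0102, -0.0016] [-0.0, -0.0, -1.51]
   [-0.0309, -0.011, -0.0016] [-0.0, -0.0, -1.51]
   [-0.0306, -0.0118, -0.0016] [-0.0, -0.0, -1.51]
   [-0.0302, -0.0126, -0.0016] [-0.0, -0.0, -1.51]
   [-0.0299, -0.0134, -0.0016] [-0.0, -0.0, -1.51]
   [-0.0295, -0.0142, -0.0016] [-0.0, -0.0, -1.51]
   [-0.0292, -0.015, -0.0016] [-0.0, -0.0, -1.51]
```

Request:
apply_moves(travel=[[-0.0325, -0.0043, -0.0016], [-0.0324, -0.0052, -0.0016], [-0.0322, -0.006, -0.0016], [-0.032, -0.0069, -0.0016], [-0.0318, -0.0077, -0.0016], [-0.0316, -0.0085, -0.0016], [-0.0314, -0.0094, -0.0016], [-0.0311, -0.0102, -0.0016], [-0.0309, -0.011, -0.0016], [-0.0306, -0.0118, -0.0016], [-0.0302, -0.0126, -0.0016], [-0.0299, -0.0134, -0.0016], [-0.0295, -0.0142, -0.0016], [-0.0292, -0.015, -0.0016], [0, 0, 0], [0, 0, 0]], rotation=[[0, 0, -1.51], [0, 0, -1.51], [0, 0, -1.51], [0, 0, -1.51], [0, 0, -1.51], [0, 0, -1.51], [0, 0, -1.51], [0, 0, -1.51], [0, 0, -1.51], [0, 0, -1.51], [0, 0, -1.51], [0, 0, -1.51], [0, 0, -1.51], [0, 0, -1.51], [0, 0, 0], [0, 0, 0]])

```text
time_s: 2.6
ee_pos: [0.5996, 0.2002, 0.249]
tool_rot: [0.039, 0.999, 0.0, -0.0]
contact_force: [-0.1, 0.1, -0.6]
finger_gap: 0.0854
```

```bash
python3 - <<'E'
from h import *
p=snapshot("wrist");cv2.imwrite("pics/w1.png",p["color"]);s=state();print(s["joint_pos"].round(3),s["ee_pos"],s["time_s"])
W=dep(p);M=(W[...,2]>.085)&(W[...,2]<.11)&(W[...,0]>.55)&(W[...,0]<.7)&(W[...,1]>.15)&(W[...,1]<.26)
q=W[M];print(len(q),q.mean(0),q.min(0),q.max(0))
rc=cv2.minAreaRect(q[:,:2].astype(np.float32));print(rc)
E
```

```text
[0.323 0.51  0.458 1.519 0.    0.4  ] [0.59936602 0.20046457 0.2491745 ] 2.65
442 [0.63241753 0.20466979 0.10112284] [0.61309702 0.19649963 0.08522826] [0.656663   0.21273797 0.10488419]
((0.6346988677978516, 0.20468808710575104), (0.013465624302625656, 0.043400272727012634), 85.60348510742188)
```

View pics/w1.png

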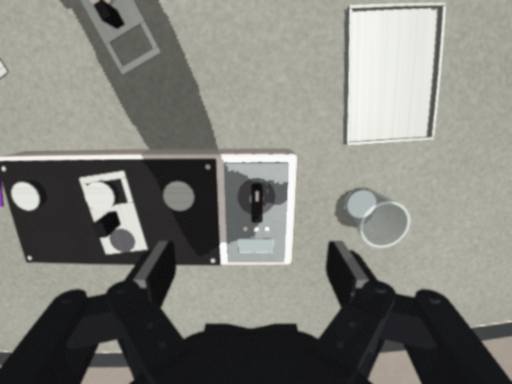

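```bash
python3 - <<'E'
from h import *
p=snapshot("wrist");W=dep(p)
for n,(x,y) in dict(s1=(.6076,-.1059),s3=(.624,.103),s2=(.6158,-.0013)).items():
    d=np.hypot(W[...,0]-x,W[...,1]-y);M=(W[...,2]>.073)&(W[...,2]<.083)&(d<.028)
    q=W[M];print(n,len(q),q.mean(0),cv2.minEnclosingCircle(q[:,:2].astype(np.float32)))
plan([pose(.634,.2040,.16,175.5),pose(.634,.2040,.095,175.5)],vmax=.03)
E
```

```text
s1 602 [ 0.60660901 -0.10275632  0.07732973] ((0.6069085001945496, -0.10350507497787476), 0.02070261351764202)
s3 696 [0.62235417 0.10575821 0.07746985] ((0.6229006052017212, 0.10532748699188232), 0.02009754627943039)
s2 706 [0.61524837 0.00129508 0.07744048] ((0.6185232996940613, 0.002526716096326709), 0.023721560835838318)
seg N 4 d 0.0959 ang 0.1
   [-0.0086, 0.0015, 0.0223] [0.0, -0.01, 0.02]
   [-0.0086, 0.0015, 0.0223] [0.0, -0.01, 0.02]
   [-0.0086, 0.0015, 0.0223] [0.0, -0.01, 0.02]
   [-0.0086, 0.0015, 0.0223] [0.0, -0.01, 0.02]
seg N 3 d 0.0650 ang 0.0
   [0.0, 0.0, 0.0217] [0.0, 0.0, 0.0]
   [0.0, 0.0, 0.0217] [0.0, 0.0, 0.0]
   [0.0, 0.0, 0.0217] [0.0, 0.0, 0.0]
```

Request:
apply_moves(travel=[[-0.0086, 0.0015, 0.0223], [-0.0086, 0.0015, 0.0223], [-0.0086, 0.0015, 0.0223], [-0.0086, 0.0015, 0.0223], [0, 0, 0.0217], [0, 0, 0.0217], [0, 0, 0.0217], [0, 0, 0]], rotation=[[0, 0, 0], [0, 0, 0], [0, 0, 0], [0, 0, 0], [0, 0, 0], [0, 0, 0], [0, 0, 0], [0, 0, 0]])

```text
time_s: 3.7
ee_pos: [0.6325, 0.2037, 0.0931]
tool_rot: [0.038, 0.999, -0.001, -0.002]
contact_force: [0.5, 0.7, -0.4]
finger_gap: 0.0853
```

Request:
apply_moves(travel=[[0, 0, 0], [0, 0, 0], [0, 0, 0], [0, 0, 0], [0, 0, 0], [0, 0, 0], [0, 0, 0], [0, 0, 0]], rotation=[[0, 0, 0], [0, 0, 0], [0, 0, 0], [0, 0, 0], [0, 0, 0], [0, 0, 0], [0, 0, 0], [0, 0, 0]], claw=1, grip_force=30)

```text
time_s: 4.7
ee_pos: [0.6352, 0.2044, 0.0958]
tool_rot: [0.039, 0.999, 0.001, 0.001]
contact_force: [-0.2, 5.0, 5.0]
finger_gap: 0.0123
```

```bash
python3 - <<'E'
from h import *
s=state();print(s)
p=snapshot("wrist");cv2.imwrite("pics/w2.png",p["color"])
E
```

```text
{'time_s': 4.7, 'joint_pos': array([0.31063963, 0.64623376, 0.28883348, 1.21150367, 0.00135647,
       0.38783014]), 'qvel': array([ 0.00162048,  0.001977  , -0.00096014,  0.00033937,  0.00083339,
       -0.00256786]), 'joint_efforts': array([-3.44633952e+00, -5.13869977e+01,  2.20404875e+01,  5.13720922e-01,
       -1.56239714e+00,  5.15675725e-03]), 'ee_pos': array([0.63523228, 0.20436912, 0.09579784]), 'tool_rot': array([3.85850085e-02, 9.99254643e-01, 9.61057549e-04, 6.56995795e-04]), 'contact_force': array([-0.1901731 ,  4.98151556,  4.99213353]), 'torque': array([1.14818373, 0.06141115, 0.01839814]), 'finger_gap': 0.012294854944449148}
```

View pics/w2.png

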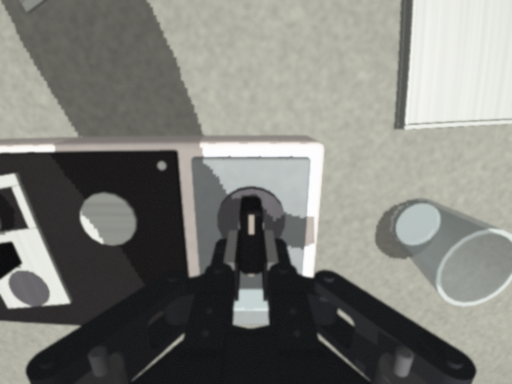

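Request:
apply_moves(travel=[[0.0003, 0.0004, 0], [0, 0, 0], [0, 0, 0], [0, 0, 0], [0, 0, 0], [0, 0, 0], [0, 0, 0], [0, 0, 0], [0, 0, 0], [0, 0, 0]], rotation=[[0, 0, 8], [0, 0, 8], [0, 0, 8], [0, 0, 8], [0, 0, 8], [0, 0, 8], [0, 0, 8], [0, 0, 8], [0, 0, 2], [0, 0, 0]])

```text
time_s: 6.0
ee_pos: [0.6353, 0.2046, 0.0958]
tool_rot: [0.576, 0.817, 0.001, 0.0]
contact_force: [0.7, 6.1, 4.1]
finger_gap: 0.012
```

```bash
python3 - <<'E'
from h import *
s=state();print(s["contact_force"],s["torque"],s["ee_pos"],s["finger_gap"],cur()[1].as_matrix()[:,0],s["joint_pos"])
x=cur()[1].as_matrix()[:,0];print(np.degrees(np.arctan2(x[1],x[0])))
E
```

```text
[0.67261118 6.09440583 4.14857589] [ 1.1384505  -0.12791122  0.19292989] [0.63530679 0.20457274 0.09580406] 0.011960422303327901 [-3.36452062e-01  9.41700297e-01  7.49119739e-04] [3.11140507e-01 6.46078094e-01 2.88568774e-01 1.21088457e+00
 8.26420880e-04 1.53879187e+00]
109.6608670507329
```

Request:
apply_moves(travel=[[0, 0, 0], [0, 0, 0], [0, 0, 0]], rotation=[[0, 0, 3], [0, 0, 3], [0, 0, 0]])

```text
time_s: 6.38
ee_pos: [0.6353, 0.2046, 0.0958]
tool_rot: [0.618, 0.786, 0.001, 0.0]
contact_force: [1.4, 5.3, 6.0]
finger_gap: 0.012
```

```bash
python3 - <<'E'
from h import *
s=state();print(s["contact_force"],s["torque"],s["ee_pos"],s["finger_gap"])
x=cur()[1].as_matrix()[:,0];print(np.degrees(np.arctan2(x[1],x[0])))
p=snapshot("wrist");cv2.imwrite("pics/w3.png",p["color"])
E
```

```text
[1.40269191 5.26684469 5.96229727] [ 1.13954926 -0.09137658  0.30277   ] [0.63530566 0.20459669 0.09580261] 0.011997928521986738
103.68975516139568
```

View pics/w3.png

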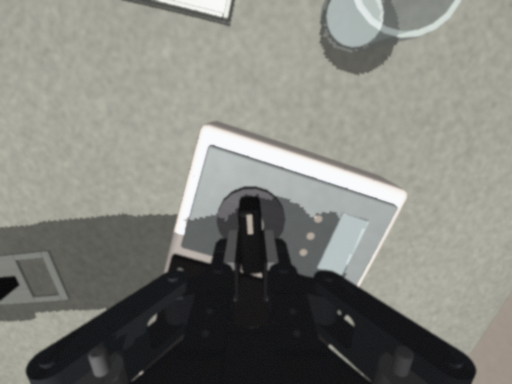

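Request:
apply_moves(travel=[[0, 0, 0], [0, 0, 0], [0, 0, 0], [0, 0, 0], [0, 0, 0], [0, 0, 0], [0, 0, -0.03], [0, 0, -0.03], [0, 0, -0.03], [0, 0, -0.03], [0, 0, -0.02], [0, 0, 0]], rotation=[[0, 0, 0], [0, 0, 0], [0, 0, 0], [0, 0, 0], [0, 0, 0], [0, 0, 0], [0, 0, 0], [0, 0, 0], [0, 0, 0], [0, 0, 0], [0, 0, 0], [0, 0, 0]], claw=-1)

```text
time_s: 7.92
ee_pos: [0.6356, 0.2041, 0.2373]
tool_rot: [0.619, 0.786, 0.002, 0.001]
contact_force: [-0.3, 0.0, -0.8]
finger_gap: 0.0857
```

```bash
python3 - <<'E'
from h import *
p=snapshot("wrist");cv2.imwrite("pics/w4.png",p["color"]);W=dep(p)
M=(W[...,2]>.085)&(W[...,2]<.11)&(W[...,0]>.55)&(W[...,0]<.7)&(W[...,1]>.15)&(W[...,1]<.26)
q=W[M];print(len(q),cv2.minAreaRect(q[:,:2].astype(np.float32)),state()["contact_force"],state()["torque"])
E
```

```text
572 ((0.6355945467948914, 0.20470383763313293), (0.01460252609103918, 0.04381970316171646), 86.04258728027344) [-0.11262738  0.124609   -1.19577988] [ 0.0062353  -0.00591188 -0.00276747]
```

View pics/w4.png

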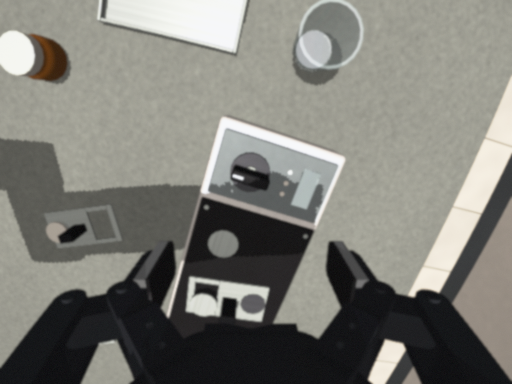

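```bash
python3 - <<'E'
from h import *
plan([pose(.59,.01,.27,180)],vmax=.03,wmax=9)
E
```

```text
seg N 9 d 0.2019 ang 76.5
   [-0.0198, -0.0099, -0.0039] [0.01, 0.01, -8.5]
   [-0.0181, -0.0127, -0.0039] [0.01, 0.01, -8.5]
   [-0.016, -0.0152, -0.0039] [0.01, 0.01, -8.5]
   [-0.0136, -0.0174, -0.0039] [0.01, 0.01, -8.5]
   [-0.0109, -0.0193, -0.0039] [0.01, 0.01, -8.5]
   [-0.0079, -0.0206, -0.0038] [0.01, 0.01, -8.5]
   [-0.0048, -0.0216, -0.0038] [0.01, 0.01, -8.5]
   [-0.0015, -0.0221, -0.0038] [0.01, 0.01, -8.5]
   [0.0018, -0.022, -0.0038] [0.01, 0.01, -8.5]
```

Request:
apply_moves(travel=[[-0.0198, -0.0099, -0.0039], [-0.0181, -0.0127, -0.0039], [-0.016, -0.0152, -0.0039], [-0.0136, -0.0174, -0.0039], [-0.0109, -0.0193, -0.0039], [-0.0079, -0.0206, -0.0038], [-0.0048, -0.0216, -0.0038], [-0.0015, -0.0221, -0.0038], [0.0018, -0.022, -0.0038], [0, 0, 0], [0, 0, 0]], rotation=[[0, 0, -8.5], [0, 0, -8.5], [0, 0, -8.5], [0, 0, -8.5], [0, 0, -8.5], [0, 0, -8.5], [0, 0, -8.5], [0, 0, -8.5], [0, 0, -8.5], [0, 0, 0], [0, 0, 0]])

```text
time_s: 9.35
ee_pos: [0.5894, 0.0103, 0.2686]
tool_rot: [0.001, 1.0, 0.0, -0.001]
contact_force: [-0.8, 0.2, -0.1]
finger_gap: 0.0852
```

```bash
cat >> h.py <<'E'
def blob(W,zlo,zhi,x,y,rad):
    M=(W[...,2]>zlo)&(W[...,2]<zhi)&(np.hypot(W[...,0]-x,W[...,1]-y)<rad)
    q=W[M];return q,(cv2.minAreaRect(q[:,:2].astype(np.float32)) if len(q)>3 else None)
E
python3 - <<'E'
from h import *
p=snapshot("wrist");cv2.imwrite("pics/w5.png",p["color"]);W=dep(p)
print(cur()[0])
for z0,z1 in [(.085,.11),(.097,.11)]:
  q,rc=blob(W,z0,z1,.66,0,.06);print(len(q),q.mean(0),rc)
for n,(x,y) in dict(s1=(.6066,-.103),s3=(.6225,.1055),s2=(.615,.0012)).items():
    q,rc=blob(W,.073,.083,x,y,.024);print(n,len(q),q.mean(0),cv2.minEnclosingCircle(q[:,:2].astype(np.float32)))
# plate rect
c=p["color"].min(2);M=(c>110)&(abs(W[...,2]-.064)<.006)&(np.hypot(W[...,0]-.65,W[...,1])<.09)
n,l,s,cc=cv2.connectedComponentsWithStats(M.astype(np.uint8));i=1+np.argmax(s[1:,4]);q=W[l==i]
print(s[i,4],cv2.minAreaRect(q[:,:2].astype(np.float32)),np.median(q[:,2]))
cv2.imwrite("pics/m.png",(l==i).astype(np.uint8)*255)
E
```

```text
[0.58953138 0.01059024 0.26873854]
224 [0.64809511 0.00658186 0.10176921] ((0.6505910754203796, 0.0066874949261546135), (0.022398972883820534, 0.013930865563452244), 4.835930347442627)
186 [0.6495149  0.00658851 0.10393443] ((0.6505931615829468, 0.006662797182798386), (0.022398972883820534, 0.013881294056773186), 4.835930347442627)
s1 646 [ 0.60629396 -0.10386839  0.07744389] ((0.6067878007888794, -0.1036578118801117), 0.020062891766428947)
s3 639 [0.62210406 0.10498966 0.07752729] ((0.6228724122047424, 0.10528365522623062), 0.020160935819149017)
s2 656 [6.14405341e-01 4.53294781e-04 7.75339508e-02] ((0.6149649024009705, 0.0005332669243216515), 0.020022517070174217)
2005 ((0.6488469839096069, 0.0073309727013111115), (0.12187394499778748, 0.06590806692838669), 3.224799394607544) 0.06446727078266674
```

View pics/w5.png

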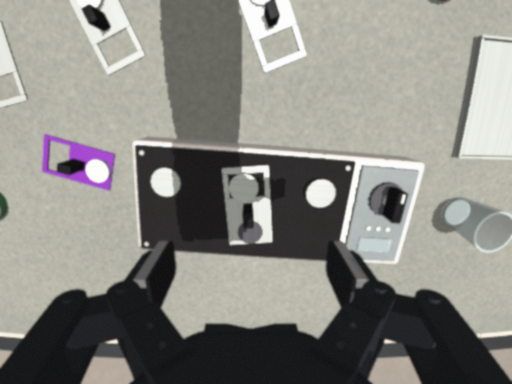

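```bash
cat >> h.py <<'E'
ST={1:(.6067,-.1038),2:(.6148,.0007),3:(.6227,.1052)}
def hook(S,psi,Ix,h,th,lat=0.,g=.0535,hz=.027,zp=.060):
    """TCP pose; S stud xy, psi plate yaw deg, inner end-bar edge at Ix (m, from stem along plate x), height h above platform, tilt th deg"""
    a=np.radians(psi);t=np.radians(th);ex=np.array([np.cos(a),np.sin(a),0]);ey=np.array([-ex[1],ex[0],0]);ez=np.array([0,0,1.])
    px=ex*np.cos(t)+ez*np.sin(t);pz=-ex*np.sin(t)+ez*np.cos(t)
    I=np.array([S[0],S[1],zp])+ex*Ix+ey*lat+ez*h
    p=I+px*g+pz*hz
    return p,pose(0,0,0,psi+180,-th)[1]
E
python3 - <<'E'
from h import *
print(hook(ST[2],4,-.0175,.002,0)[0])
plan([pose(.6506,.0067,.15,184),pose(.6506,.0067,.089,184)],vmax=.032)
E
```

```text
[0.65071231 0.00321123 0.089     ]
seg N 5 d 0.1336 ang 4.0
   [-0.0122, -0.0008, 0.0237] [0.0, -0.02, -0.8]
   [-0.0122, -0.001, 0.0237] [0.0, -0.02, -0.8]
   [-0.0122, -0.0011, 0.0237] [0.0, -0.02, -0.8]
   [-0.0122, -0.0013, 0.0237] [0.0, -0.02, -0.8]
   [-0.0122, -0.0015, 0.0237] [0.0, -0.02, -0.8]
seg N 2 d 0.0610 ang 0.0
   [0.0, 0.0, 0.0305] [0.0, 0.0, 0.0]
   [0.0, 0.0, 0.0305] [0.0, 0.0, 0.0]
```

Request:
apply_moves(travel=[[-0.0122, -0.0008, 0.0237], [-0.0122, -0.001, 0.0237], [-0.0122, -0.0011, 0.0237], [-0.0122, -0.0013, 0.0237], [-0.0122, -0.0015, 0.0237], [0, 0, 0.02], [0, 0, 0.02], [0, 0, 0.014], [0, 0, 0.007], [0, 0, 0], [0, 0, 0]], rotation=[[0, 0, -0.8], [0, 0, -0.8], [0, 0, -0.8], [0, 0, -0.8], [0, 0, -0.8], [0, 0, 0], [0, 0, 0], [0, 0, 0], [0, 0, 0], [0, 0, 0], [0, 0, 0]])

```text
time_s: 10.78
ee_pos: [0.6515, 0.006, 0.0912]
tool_rot: [-0.035, 0.999, -0.0, 0.001]
contact_force: [0.3, -1.0, 0.5]
finger_gap: 0.0849
```

Request:
apply_moves(travel=[[0, 0, 0], [0, 0, 0], [0, 0, 0], [0, 0, 0], [0, 0, 0], [0, 0, 0], [0, 0, 0], [0, 0, 0]], rotation=[[0, 0, 0], [0, 0, 0], [0, 0, 0], [0, 0, 0], [0, 0, 0], [0, 0, 0], [0, 0, 0], [0, 0, 0]], claw=1, grip_force=50)

```text
time_s: 11.78
ee_pos: [0.651, 0.006, 0.0904]
tool_rot: [-0.035, 0.999, 0.0, 0.0]
contact_force: [0.1, 0.1, 1.7]
finger_gap: 0.0122
```

```bash
python3 - <<'E'
from h import *
s=state();print(s["ee_pos"],s["contact_force"],s["torque"],s["finger_gap"])
S=ST[2]
# grip offset: TCP measured
plan([hook(S,4,-.0175,.008,0,lat=.0034),hook(S,4,-.0087,.009,0),hook(S,4,-.0087,.009,24)],vmax=.006,wmax=4)
E
```

```text
[0.65100653 0.00598166 0.0904041 ] [0.08779797 0.06514787 1.73112064] [0.01798999 0.08594819 0.01989936] 0.012228038536667108
seg N 1 d 0.0047 ang 0.0
   [0.0005, 0.0007, -0.0046] [-0.0, 0.02, 0.04]
seg N 2 d 0.0095 ang 0.0
   [-0.0044, -0.0017, -0.0005] [0.0, 0.0, 0.0]
   [-0.0044, -0.0017, -0.0005] [0.0, 0.0, 0.0]
seg N 7 d 0.0249 ang 24.0
   [0.0022, -0.0, -0.0028] [0.0, -3.43, -0.0]
   [0.0021, -0.0, -0.0029] [0.0, -3.43, -0.0]
   [0.0019, -0.0, -0.003] [0.0, -3.43, 0.0]
   [0.0017, -0.0, -0.0031] [0.0, -3.43, 0.0]
   [0.0015, -0.0, -0.0032] [-0.0, -3.43, -0.0]
   [0.0013, -0.0, -0.0033] [0.0, -3.43, 0.0]
   [0.0011, -0.0, -0.0034] [-0.0, -3.43, -0.0]
```

```bash
python3 - <<'E'
from h import *
S=ST[2];k=dict(g=.0539,hz=.0284)
plan([hook(S,4,-.0175,.008,0,lat=.0028,**k),hook(S,4,-.0087,.009,0,**k),hook(S,4,-.0087,.009,24,**k)],vmax=.006,wmax=4)
E
```

```text
seg N 1 d 0.0060 ang 0.0
   [0.0001, 0.0001, -0.006] [-0.0, 0.02, 0.04]
seg N 2 d 0.0093 ang 0.0
   [-0.0044, -0.0014, -0.0005] [0.0, 0.0, 0.0]
   [-0.0044, -0.0014, -0.0005] [0.0, 0.0, 0.0]
seg N 7 d 0.0253 ang 24.0
   [0.0023, 0.0, -0.0028] [0.0, -3.43, -0.0]
   [0.0021, 0.0, -0.0029] [0.0, -3.43, -0.0]
   [0.002, 0.0, -0.003] [0.0, -3.43, 0.0]
   [0.0018, 0.0, -0.0031] [0.0, -3.43, 0.0]
   [0.0016, 0.0, -0.0033] [-0.0, -3.43, -0.0]
   [0.0014, 0.0, -0.0033] [0.0, -3.43, 0.0]
   [0.0012, 0.0, -0.0034] [-0.0, -3.43, -0.0]
```

Request:
apply_moves(travel=[[0, 0, -0.006], [0, 0, 0], [-0.0044, -0.0014, -0.0005], [-0.0044, -0.0014, -0.0005], [0, 0, 0], [0, 0, 0]], rotation=[[0, 0, 0], [0, 0, 0], [0, 0, 0], [0, 0, 0], [0, 0, 0], [0, 0, 0]])

```text
time_s: 12.52
ee_pos: [0.6598, 0.0037, 0.097]
tool_rot: [-0.035, 0.999, 0.0, -0.0]
contact_force: [-0.8, -0.4, -0.5]
finger_gap: 0.0121
```

Request:
apply_moves(travel=[[0.0023, 0, -0.0028], [0.0021, 0, -0.0029], [0.002, 0, -0.003], [0.0018, 0, -0.0031], [0.0016, 0, -0.0033], [0.0014, 0, -0.0033], [0.0012, 0, -0.0034], [0, 0, 0], [0, 0, 0]], rotation=[[0, -3.43, 0], [0, -3.43, 0], [0, -3.43, 0], [0, -3.43, 0], [0, -3.43, 0], [0, -3.43, 0], [0, -3.43, 0], [0, 0, 0], [0, 0, 0]])

```text
time_s: 13.65
ee_pos: [0.6441, 0.0026, 0.117]
tool_rot: [-0.035, 0.978, 0.007, 0.208]
contact_force: [0.1, -0.1, -1.1]
finger_gap: 0.012
```

```bash
python3 - <<'E'
from h import *
S=ST[2];k=dict(g=.0539,hz=.0284)
s=state();print(s["ee_pos"],s["contact_force"],s["torque"],hook(S,4,-.0087,.009,24,**k)[0])
p=snapshot("wrist");cv2.imwrite("pics/w6.png",p["color"])
plan([hook(S,4,-.0087,.009,24,**k),hook(S,4,-.026,.009,24,**k)],vmax=.006,wmax=4)
E
```

```text
[0.64412692 0.002646   0.11701427] [ 0.07691832 -0.10354312 -1.06001424] [-0.02138323  0.48526245  0.07133875] [0.64371816 0.00272216 0.1168678 ]
seg N 1 d 0.0008 ang 0.1
   [0.0008, 0.0001, -0.0001] [0.02, 0.03, 0.04]
seg N 3 d 0.0173 ang 0.0
   [0.0053, -0.0, -0.0023] [0.0, 0.0, 0.0]
   [0.0053, 0.0, -0.0023] [0.0, 0.0, 0.0]
   [0.0053, -0.0, -0.0023] [0.0, 0.0, 0.0]
```

View pics/w6.png

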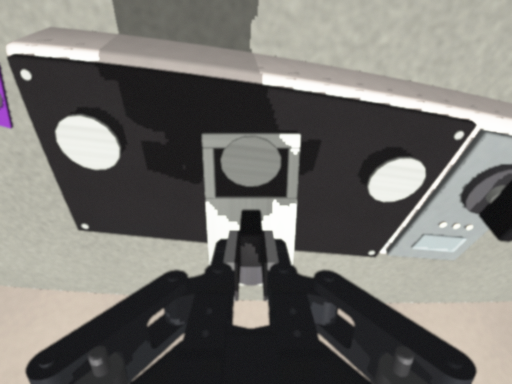

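Request:
apply_moves(travel=[[0.0053, 0, -0.0023], [0.0053, 0, -0.0023], [0.0053, 0, -0.0023], [0, 0, 0], [0, 0, 0]], rotation=[[0, 0, 0], [0, 0, 0], [0, 0, 0], [0, 0, 0], [0, 0, 0]])

```text
time_s: 14.32
ee_pos: [0.6265, 0.0014, 0.1166]
tool_rot: [-0.034, 0.977, 0.007, 0.208]
contact_force: [0.3, -0.6, -0.6]
finger_gap: 0.0125
```

```bash
python3 - <<'E'
from h import *
s=state();print(s["ee_pos"],s["contact_force"],s["torque"])
p=snapshot("wrist");cv2.imwrite("pics/w7.png",p["color"])
P,Q=cur()
plan([(P+[0,0,.10],Q)],vmax=.025)
W=dep(snapshot("top"))
E
```

```text
[0.62653727 0.00139679 0.11660839] [ 0.25230078 -0.58483367 -0.5851723 ] [-0.01026954  0.51422023 -0.02223117]
seg N 4 d 0.1000 ang 0.0
   [-0.0102, -0.0, -0.0228] [0.0, 0.0, 0.0]
   [-0.0102, -0.0, -0.0228] [0.0, 0.0, 0.0]
   [-0.0102, -0.0, -0.0228] [0.0, 0.0, 0.0]
   [-0.0102, -0.0, -0.0228] [0.0, 0.0, 0.0]
```

View pics/w7.png

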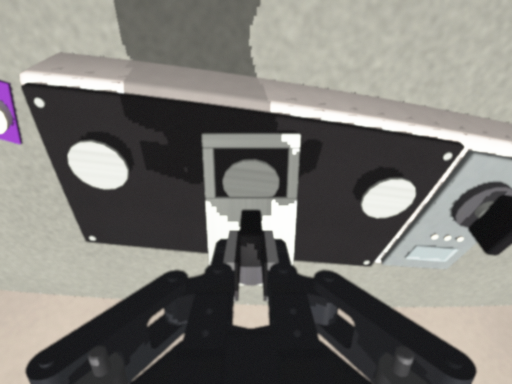

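Request:
apply_moves(travel=[[-0.0102, 0, -0.0228], [-0.0102, 0, -0.0228], [-0.0102, 0, -0.0228], [-0.0102, 0, -0.0228], [0, 0, 0]], rotation=[[0, 0, 0], [0, 0, 0], [0, 0, 0], [0, 0, 0], [0, 0, 0]])

```text
time_s: 15.05
ee_pos: [0.6286, 0.0014, 0.2194]
tool_rot: [-0.035, 0.977, 0.007, 0.211]
contact_force: [0.6, 1.0, -0.7]
finger_gap: 0.0123
```

```bash
python3 - <<'E'
from h import *
s=state();print(s["ee_pos"],s["contact_force"],s["torque"])
P,Q=cur()
plan([pose(.53,.15,.21,182),pose(.4955,.404,.15,180)],vmax=.03)
p=snapshot("top");W=dep(p);cv2.imwrite("pics/t3.png",p["color"])
m=(W[...,2]<.011)&(W[...,2]>.002)&(W[...,0]>.38)&(W[...,0]<.61)&(W[...,1]>.30)&(W[...,1]<.49)
m=cv2.morphologyEx(m.astype(np.uint8),cv2.MORPH_OPEN,np.ones((5,5)));q=W[m>0];print(cv2.minAreaRect(q[:,:2].astype(np.float32)))
for o in plates(p): print(o["ctr"],o["yaw"],o["px"])
E
```

```text
[0.62856732 0.00138921 0.21938177] [ 0.62686702  0.95230495 -0.69216685] [-0.01383707  0.49389331  0.01650981]
seg N 6 d 0.1786 ang 24.4
   [0.014, 0.0259, -0.0046] [0.07, 4.06, 0.34]
   [0.0144, 0.0258, -0.0036] [0.07, 4.06, 0.34]
   [0.0148, 0.0257, -0.0026] [0.07, 4.06, 0.34]
   [0.0151, 0.0256, -0.0016] [0.07, 4.06, 0.34]
   [0.0153, 0.0255, -0.0006] [0.07, 4.06, 0.34]
   [0.0155, 0.0254, 0.0005] [0.07, 4.06, 0.34]
seg N 9 d 0.2633 ang 2.0
   [0.0028, 0.0283, 0.0067] [0.0, 0.0, 0.22]
   [0.003, 0.0283, 0.0067] [0.0, 0.0, 0.22]
   [0.0031, 0.0283, 0.0067] [0.0, 0.0, 0.22]
   [0.0032, 0.0283, 0.0067] [0.0, 0.0, 0.22]
   [0.0033, 0.0283, 0.0067] [0.0, 0.0, 0.22]
   [0.0034, 0.0283, 0.0067] [0.0, 0.0, 0.22]
   [0.0035, 0.0283, 0.0067] [0.0, 0.0, 0.22]
   [0.0036, 0.0283, 0.0067] [0.0, 0.0, 0.22]
   [0.0037, 0.0282, 0.0067] [0.0, 0.0, 0.22]
((0.5004653334617615, 0.3831065595149994), (0.020099014043807983, 0.16298601031303406), 77.38861846923828)
[ 0.38162553 -0.2026249 ] -156.91367 [315.91954023 213.84195402]
[ 0.4055433  -0.38592824] 98.13387 [372.37575758 204.1030303 ]
```

View pics/t3.png

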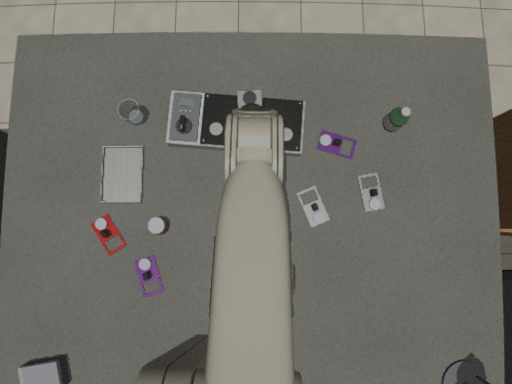

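Request:
apply_moves(travel=[[0.014, 0.0259, -0.0046], [0.0144, 0.0258, -0.0036], [0.0148, 0.0257, -0.0026], [0.0151, 0.0256, -0.0016], [0.0153, 0.0255, -0.0006], [0.0155, 0.0254, 0.0005], [0.003, 0.0283, 0.0067], [0.003, 0.0283, 0.0067], [0.0031, 0.0283, 0.0067], [0.0032, 0.0283, 0.0067], [0.0033, 0.0283, 0.0067], [0.0034, 0.0283, 0.0067], [0.0035, 0.0283, 0.0067], [0.0036, 0.0283, 0.0067], [0.0037, 0.0282, 0.0067], [0, 0, 0], [0, 0, 0]], rotation=[[0.07, 4.06, 0.34], [0.07, 4.06, 0.34], [0.07, 4.06, 0.34], [0.07, 4.06, 0.34], [0.07, 4.06, 0.34], [0.07, 4.06, 0.34], [0, 0, 0.22], [0, 0, 0.22], [0, 0, 0.22], [0, 0, 0.22], [0, 0, 0.22], [0, 0, 0.22], [0, 0, 0.22], [0, 0, 0.22], [0, 0, 0.22], [0, 0, 0], [0, 0, 0]])

```text
time_s: 17.23
ee_pos: [0.4924, 0.4033, 0.1458]
tool_rot: [0.0, 1.0, -0.001, -0.004]
contact_force: [0.7, -1.4, -1.1]
finger_gap: 0.0126
```

```bash
python3 - <<'E'
from h import *
p=snapshot("wrist");cv2.imwrite("pics/w8.png",p["color"]);print(cur()[0])
W=dep(p)
m=(W[...,2]<.012)&(W[...,2]>.002)&(W[...,0]>.38)&(W[...,0]<.61)&(W[...,1]>.30)&(W[...,1]<.49)
q=W[m];print(len(q),q.min(0),q.max(0))
plan([pose(.4955,.404,.06,180),pose(.4955,.404,.036,180)],vmax=.025)
E
```

```text
[0.49279224 0.403158   0.14635769]
9414 [0.38002542 0.30015163 0.00200096] [0.6098882  0.48983358 0.01199363]
seg N 4 d 0.0864 ang 0.4
   [-0.0008, 0.0002, 0.0216] [-0.02, -0.11, -0.01]
   [-0.0008, 0.0002, 0.0216] [-0.02, -0.11, -0.01]
   [-0.0008, 0.0002, 0.0216] [-0.02, -0.11, -0.01]
   [-0.0007, 0.0002, 0.0216] [-0.02, -0.11, -0.01]
seg N 1 d 0.0240 ang 0.0
   [0.0, 0.0, 0.024] [0.0, 0.0, 0.0]
```

View pics/w8.png

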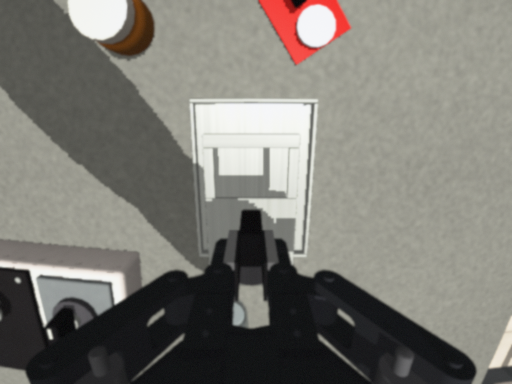

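```bash
python3 - <<'E'
from h import *
p=snapshot("wrist")
for u,v in [(191,100),(317,100),(199,255),(308,253)]: print(p2w(p,u,v,.016))
E
```

```text
[0.40668003 0.34308037 0.016     ]
[0.40663803 0.46973508 0.016     ]
[0.58338909 0.34084481 0.016     ]
[0.58062434 0.47188875 0.016     ]
```

Request:
apply_moves(travel=[[-0.0015, 0.0007, 0.0216], [-0.0015, 0.0007, 0.0216], [-0.0015, 0.0007, 0.0216], [-0.0007, 0.0007, 0.0216], [0, 0, 0.014], [0, 0, 0.006], [0, 0, 0.003], [0, 0, 0]], rotation=[[0, -0.1, 0], [0, -0.1, 0], [0, -0.1, 0], [0, -0.1, 0], [0, 0, 0], [0, 0, 0], [0, 0, 0], [0, 0, 0]])

```text
time_s: 18.32
ee_pos: [0.4983, 0.4071, 0.0385]
tool_rot: [0.0, 1.0, 0.0, 0.001]
contact_force: [0.1, 0.2, -1.7]
finger_gap: 0.0121
```

```bash
python3 - <<'E'
from h import *
p=snapshot("wrist");cv2.imwrite("pics/w9.png",p["color"]);s=state();print(s["ee_pos"],s["contact_force"])
E
```

```text
[0.49829032 0.40718979 0.03863351] [-1.17142126  0.28532828 -0.10076819]
```

View pics/w9.png

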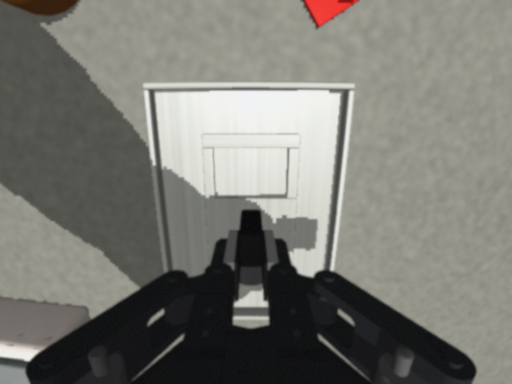

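Centred in the tray; lower about 3 mm more and release.

Request:
apply_moves(travel=[[0, 0, 0.002], [0, 0, 0.0015], [0, 0, 0]], rotation=[[0, 0, 0], [0, 0, 0], [0, 0, 0]])

```text
time_s: 18.75
ee_pos: [0.4979, 0.407, 0.0345]
tool_rot: [0.0, 1.0, 0.0, 0.001]
contact_force: [-0.2, -0.4, -1.2]
finger_gap: 0.0125
```

Request:
apply_moves(travel=[[0, 0, 0], [0, 0, 0], [0, 0, 0], [0, 0, 0], [0, 0, -0.02], [0, 0, -0.03], [0, 0, -0.04], [0, 0, -0.04], [0, 0, -0.04], [0, 0, 0]], rotation=[[0, 0, 0], [0, 0, 0], [0, 0, 0], [0, 0, 0], [0, 0, 0], [0, 0, 0], [0, 0, 0], [0, 0, 0], [0, 0, 0], [0, 0, 0]], claw=0.2)

```text
time_s: 20.0
ee_pos: [0.4996, 0.4084, 0.2092]
tool_rot: [0.0, 1.0, 0.003, 0.004]
contact_force: [0.3, 0.4, -0.7]
finger_gap: 0.0343
```

```bash
python3 - <<'E'
from h import *
p=snapshot("wrist");cv2.imwrite("pics/w10.png",p["color"]);s=state();print(s["ee_pos"],s["contact_force"])
q=snapshot("top")
for o in plates(q): print(o["ctr"]+[-.001,.003],o["lug"]+[-.001,.003],o["yaw"],o["px"],o["size"])
W=dep(p);M=(W[...,2]>.02)&(W[...,2]<.06)&(np.hypot(W[...,0]-.498,W[...,1]-.407)<.04);print(W[M].mean(0),W[M].max(0))
E
```

```text
[0.49863852 0.40758425 0.20653497] [ 0.22350152 -0.31736782 -1.41317479]
[ 0.44209488 -0.37721535] [ 0.43816258 -0.37794817] -169.44348 [371.32093023 196.53255814] (0.11340819299221039, 0.06313586980104446)
[0.39632969 0.03979257] [0.39261922 0.03829844] -158.0664 [239.35238095 209.08      ] (0.11787702143192291, 0.0635966956615448)
[ 0.39645742 -0.19306316] [ 0.39276525 -0.19460194] -157.37514 [314.25702811 209.70080321] (0.1159578263759613, 0.06290747970342636)
[0.49537397 0.40689521 0.04512894] [0.50797453 0.41379829 0.0505342 ]
```

View pics/w10.png

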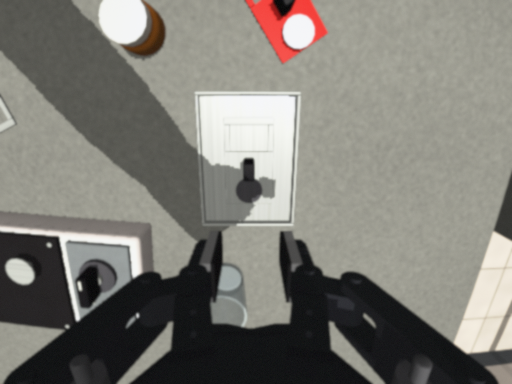

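```bash
python3 - <<'E'
from h import *
plan([pose(.393,.038,.2,22)],vmax=.04,wmax=8.8)
E
```

```text
seg N 18 d 0.3836 ang 158.0
   [0.0058, -0.0205, 0.0002] [0.01, -0.0, 8.78]
   [0.0026, -0.0211, 0.0002] [0.01, -0.0, 8.78]
   [-0.0006, -0.0213, 0.0002] [0.01, -0.0, 8.78]
   [-0.0039, -0.021, 0.0002] [0.01, -0.0, 8.78]
   [-0.007, -0.0201, 0.0002] [0.01, -0.0, 8.78]
   [-0.01, -0.0188, 0.0003] [0.01, -0.0, 8.78]
   [-0.0128, -0.0171, 0.0003] [0.01, -0.0, 8.78]
   [-0.0152, -0.0149, 0.0003] [0.01, -0.0, 8.78]
   [-0.0173, -0.0124, 0.0003] [0.01, -0.0, 8.78]
   [-0.019, -0.0096, 0.0003] [0.01, -0.0, 8.78]
   [-0.0203, -0.0066, 0.0003] [0.01, -0.0, 8.78]
   [-0.021, -0.0034, 0.0003] [0.01, -0.0, 8.78]
   [-0.0213, -0.0002, 0.0003] [0.01, -0.0, 8.78]
   [-0.0211, 0.0031, 0.0003] [0.01, -0.0, 8.78]
   [-0.0204, 0.0062, 0.0003] [0.01, -0.0, 8.78]
   [-0.0192, 0.0093, 0.0003] [0.01, -0.0, 8.78]
   [-0.0175, 0.0121, 0.0003] [0.01, -0.0, 8.78]
   [-0.0155, 0.0146, 0.0003] [0.01, -0.0, 8.78]
```

Request:
apply_moves(travel=[[0.0058, -0.0205, 0.0002], [0.0026, -0.0211, 0.0002], [-0.0006, -0.0213, 0.0002], [-0.0039, -0.021, 0.0002], [-0.007, -0.0201, 0.0002], [-0.01, -0.0188, 0.0003], [-0.0128, -0.0171, 0.0003], [-0.0152, -0.0149, 0.0003], [-0.0173, -0.0124, 0.0003], [-0.019, -0.0096, 0.0003], [-0.0203, -0.0066, 0.0003], [-0.021, -0.0034, 0.0003], [-0.0213, -0.0002, 0.0003], [-0.0211, 0.0031, 0.0003], [-0.0204, 0.0062, 0.0003], [-0.0192, 0.0093, 0.0003], [-0.0175, 0.0121, 0.0003], [-0.0155, 0.0146, 0.0003], [0, 0, 0], [0, 0, 0]], rotation=[[0, 0, 8.78], [0, 0, 8.78], [0, 0, 8.78], [0, 0, 8.78], [0, 0, 8.78], [0, 0, 8.78], [0, 0, 8.78], [0, 0, 8.78], [0, 0, 8.78], [0, 0, 8.78], [0, 0, 8.78], [0, 0, 8.78], [0, 0, 8.78], [0, 0, 8.78], [0, 0, 8.78], [0, 0, 8.78], [0, 0, 8.78], [0, 0, 8.78], [0, 0, 0], [0, 0, 0]], claw=-1)

```text
time_s: 22.6
ee_pos: [0.3925, 0.0383, 0.1987]
tool_rot: [0.982, 0.191, -0.0, -0.0]
contact_force: [0.1, -0.3, -0.2]
finger_gap: 0.085
```

```bash
cat >> h.py <<'E'
def lug(p,x,y,rad=.045,pz=.0):
    W=dep(p);q,rc=blob(W,pz+.036,pz+.055,x,y,rad);(w,h)=rc[1];a=rc[2]
    if w<h:a+=90
    print("lug n",len(q),"ctr",np.round(rc[0],4),"size",np.round(rc[1],4),"yaw mod180",round((a)%180,1),"mean",q.mean(0).round(4))
    c=p["color"].min(2);M=(c>120)&(abs(W[...,2]-pz-.004)<.006)&(np.hypot(W[...,0]-x,W[...,1]-y)<.11)
    n,l,s,cc=cv2.connectedComponentsWithStats(M.astype(np.uint8));i=1+np.argmax(s[1:,4]);q=W[l==i]
    rc=cv2.minAreaRect(q[:,:2].astype(np.float32));(w,h)=rc[1];a=rc[2]
    if w<h:a+=90
    print("plate n",s[i,4],np.round(rc[0],4),np.round(rc[1],4),"yaw mod180",round(a%180,1))
E
python3 - <<'E'
from h import *
p=snapshot("wrist");cv2.imwrite("pics/w11.png",p["color"]);print(cur()[0],state()["joint_pos"].round(2))
lug(p,.393,.038)
E
```

```text
[0.39268096 0.0384264  0.19885118] [ 0.1   0.05 -0.3   1.22  0.    2.85]
lug n 220 ctr [0.3937 0.0372] size [0.0213 0.0131] yaw mod180 21.9 mean [0.3944 0.0377 0.0441]
plate n 11773 [0.3845 0.0729] [0.2199 0.1478] yaw mod180 13.7
```

View pics/w11.png

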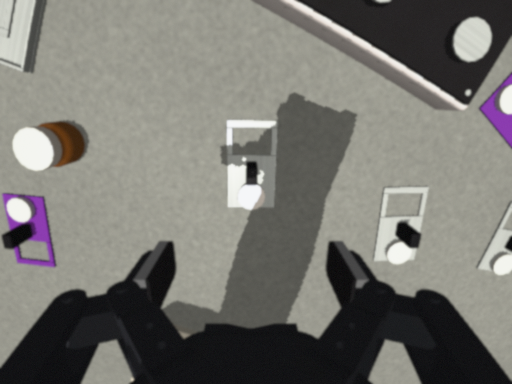

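```bash
python3 - <<'E'
from h import *
plan([pose(.3937,.0372,.06,22),pose(.3937,.0372,.029,22)],vmax=.035)
E
```

```text
seg N 4 d 0.1389 ang 0.1
   [0.0001, 0.0004, 0.0347] [-0.0, 0.0, 0.01]
   [0.0001, 0.0004, 0.0347] [-0.0, 0.0, 0.01]
   [0.0001, 0.0004, 0.0347] [-0.0, 0.0, 0.01]
   [0.0001, 0.0004, 0.0347] [-0.0, 0.0, 0.01]
seg N 1 d 0.0310 ang 0.0
   [0.0, 0.0, 0.031] [0.0, 0.0, 0.0]
```

Request:
apply_moves(travel=[[0.0001, 0.0004, 0.0347], [0.0001, 0.0004, 0.0347], [0.0001, 0.0004, 0.0347], [0.0001, 0.0004, 0.0347], [0, 0, 0.017], [0, 0, 0.008], [0, 0, 0.005], [0, 0, 0], [0, 0, 0]], rotation=[[0, 0, 0], [0, 0, 0], [0, 0, 0], [0, 0, 0], [0, 0, 0], [0, 0, 0], [0, 0, 0], [0, 0, 0], [0, 0, 0]])

```text
time_s: 23.78
ee_pos: [0.3946, 0.0368, 0.0312]
tool_rot: [0.982, 0.19, 0.001, 0.0]
contact_force: [0.2, 0.1, 0.2]
finger_gap: 0.0855
```

Request:
apply_moves(travel=[[0, 0, 0], [0, 0, 0], [0, 0, 0], [0, 0, 0], [0, 0, 0], [0, 0, 0], [0, 0, 0]], rotation=[[0, 0, 0], [0, 0, 0], [0, 0, 0], [0, 0, 0], [0, 0, 0], [0, 0, 0], [0, 0, 0]], claw=1, grip_force=50)

```text
time_s: 24.65
ee_pos: [0.3941, 0.0367, 0.0309]
tool_rot: [0.982, 0.19, 0.001, 0.0]
contact_force: [-1.1, 1.3, 5.1]
finger_gap: 0.0122
```

```bash
python3 - <<'E'
from h import *
s=state();print(s["ee_pos"],s["contact_force"],s["torque"],s["finger_gap"]);P,Q=cur()
x=Q.as_matrix()[:,0];print(np.degrees(np.arctan2(x[1],x[0])))
plan([(P+[0,0,.16],Q)],vmax=.035)
# target yaw: plate psi at stud3 -> tool 180+psi ; psi=-4
plan([pose(.52,.09,.22,176)],vmax=.04,wmax=8.8,start=(P+[0,0,.16],Q))
E
```

```text
[0.39410902 0.03672011 0.03087272] [-1.13634445  1.31146444  5.1209632 ] [0.04418247 0.30344056 0.02263749] 0.01215170241894603
21.95388961740426
seg N 5 d 0.1600 ang 0.0
   [0.0, 0.0, -0.032] [0.0, 0.0, 0.0]
   [0.0, 0.0, -0.032] [0.0, 0.0, 0.0]
   [0.0, 0.0, -0.032] [0.0, 0.0, 0.0]
   [0.0, 0.0, -0.032] [0.0, 0.0, 0.0]
   [0.0, 0.0, -0.032] [0.0, 0.0, 0.0]
seg N 18 d 0.1398 ang 154.0
   [0.0076, -0.0001, -0.0016] [0.0, 0.0, -8.56]
   [0.0075, 0.001, -0.0016] [0.0, 0.0, -8.56]
   [0.0073, 0.0021, -0.0016] [0.0, 0.0, -8.56]
   [0.0069, 0.0032, -0.0016] [0.0, 0.0, -8.56]
   [0.0064, 0.0042, -0.0016] [0.0, 0.0, -8.56]
   [0.0057, 0.0051, -0.0016] [0.0, 0.0, -8.56]
   [0.0048, 0.0058, -0.0016] [0.0, 0.0, -8.56]
   [0.0039, 0.0065, -0.0016] [0.0, 0.0, -8.56]
   [0.0029, 0.007, -0.0016] [0.0, 0.0, -8.56]
   [0.0018, 0.0074, -0.0016] [0.0, 0.0, -8.56]
   [0.0007, 0.0076, -0.0016] [0.0, 0.0, -8.56]
   [-0.0004, 0.0076, -0.0016] [0.0, 0.0, -8.56]
   [-0.0015, 0.0074, -0.0016] [0.0, 0.0, -8.56]
   [-0.0026, 0.0071, -0.0016] [0.0, 0.0, -8.56]
   [-0.0037, 0.0067, -0.0016] [0.0, 0.0, -8.56]
   [-0.0046, 0.006, -0.0016] [0.0, 0.0, -8.56]
   [-0.0055, 0.0053, -0.0016] [0.0, 0.0, -8.56]
   [-0.0062, 0.0044, -0.0016] [0.0, 0.0, -8.56]
```

Request:
apply_moves(travel=[[0, 0, -0.032], [0, 0, -0.032], [0, 0, -0.032], [0, 0, -0.032], [0, 0, -0.032], [0, 0, 0]], rotation=[[0, 0, 0], [0, 0, 0], [0, 0, 0], [0, 0, 0], [0, 0, 0], [0, 0, 0]])

```text
time_s: 25.4
ee_pos: [0.3956, 0.0368, 0.1923]
tool_rot: [0.982, 0.19, 0.003, 0.0]
contact_force: [-0.8, 0.3, -2.6]
finger_gap: 0.0123
```

Request:
apply_moves(travel=[[0.0076, -0.0001, -0.0016], [0.0075, 0.001, -0.0016], [0.0073, 0.0021, -0.0016], [0.0069, 0.0032, -0.0016], [0.0064, 0.0042, -0.0016], [0.0057, 0.0051, -0.0016], [0.0048, 0.0058, -0.0016], [0.0039, 0.0065, -0.0016], [0.0029, 0.007, -0.0016], [0.0018, 0.0074, -0.0016], [0.0007, 0.0076, -0.0016], [-0.0004, 0.0076, -0.0016], [-0.0015, 0.0074, -0.0016], [-0.0026, 0.0071, -0.0016], [-0.0037, 0.0067, -0.0016], [-0.0046, 0.006, -0.0016], [-0.0055, 0.0053, -0.0016], [-0.0062, 0.0044, -0.0016], [0, 0, 0], [0, 0, 0]], rotation=[[0, 0, -8.56], [0, 0, -8.56], [0, 0, -8.56], [0, 0, -8.56], [0, 0, -8.56], [0, 0, -8.56], [0, 0, -8.56], [0, 0, -8.56], [0, 0, -8.56], [0, 0, -8.56], [0, 0, -8.56], [0, 0, -8.56], [0, 0, -8.56], [0, 0, -8.56], [0, 0, -8.56], [0, 0, -8.56], [0, 0, -8.56], [0, 0, -8.56], [0, 0, 0], [0, 0, 0]])

```text
time_s: 27.9
ee_pos: [0.519, 0.0897, 0.2182]
tool_rot: [0.036, 0.999, -0.0, -0.001]
contact_force: [0.2, -0.4, -2.2]
finger_gap: 0.0125
```

```bash
python3 - <<'E'
from h import *
s=state();print(s["ee_pos"],s["contact_force"],s["torque"],s["finger_gap"]);P,Q=cur()
p=snapshot("wrist");cv2.imwrite("pics/w12.png",p["color"]);W=dep(p)
for n,(x,y) in ST.items():
    q,rc=blob(W,.073,.083,x,y,.024);print(n,len(q),q.mean(0),cv2.minEnclosingCircle(q[:,:2].astype(np.float32))) if rc else 0
S=ST[3];k=dict(g=.0533,hz=.0289)
plan([hook(S,-4,-.026,.05,24,**k)],vmax=.02,wmax=5)
E
```

```text
[0.51898042 0.08971722 0.21815678] [ 0.22855719 -0.42550173 -2.21796664] [0.00450318 0.03810275 0.01818795] 0.012490996172828145
1 662 [ 0.60606953 -0.10318636  0.07736053] ((0.6066052913665771, -0.10367883741855621), 0.020814266055822372)
2 653 [0.61398978 0.0011353  0.07749621] ((0.6146938800811768, 0.000636924640275538), 0.019689587876200676)
seg N 7 d 0.1303 ang 24.1
   [-0.0162, 0.0033, 0.0086] [-0.01, -3.44, -0.01]
   [-0.0156, 0.0033, 0.0096] [-0.01, -3.44, -0.01]
   [-0.015, 0.0033, 0.0105] [-0.01, -3.44, -0.01]
   [-0.0144, 0.0033, 0.0114] [-0.01, -3.44, -0.01]
   [-0.0137, 0.0032, 0.0122] [-0.01, -3.44, -0.01]
   [-0.0129, 0.0032, 0.013] [-0.01, -3.44, -0.01]
   [-0.0121, 0.0032, 0.0138] [-0.01, -3.44, -0.01]
```

View pics/w12.png

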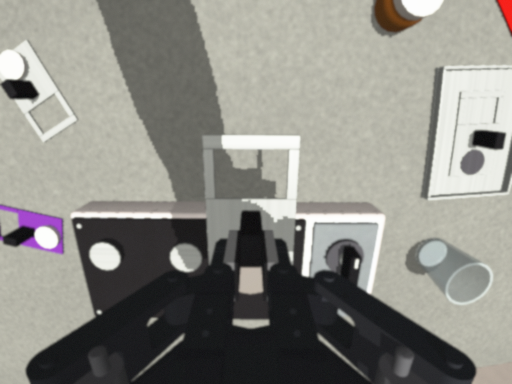

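Request:
apply_moves(travel=[[-0.0162, 0.0033, 0.0086], [-0.0156, 0.0033, 0.0096], [-0.015, 0.0033, 0.0105], [-0.0144, 0.0033, 0.0114], [-0.0137, 0.0032, 0.0122], [-0.0129, 0.0032, 0.013], [-0.0121, 0.0032, 0.0138], [0, 0, 0], [0, 0, 0]], rotation=[[0, -3.44, 0], [0, -3.44, 0], [0, -3.44, 0], [0, -3.44, 0], [0, -3.44, 0], [0, -3.44, 0], [0, -3.44, 0], [0, 0, 0], [0, 0, 0]])

```text
time_s: 29.08
ee_pos: [0.634, 0.1047, 0.1594]
tool_rot: [0.034, 0.977, -0.007, 0.208]
contact_force: [0.7, 0.3, -1.3]
finger_gap: 0.0122
```

```bash
cat >> h.py <<'E'
def eyecheck(p,S,psi,zp=.06):
    """bar end of held plate: depth points of white-grey end bar in stud frame (plate x, lat, h)"""
    W=dep(p);a=np.radians(psi);d=W-np.array([S[0],S[1],zp]);X=d[...,0]*np.cos(a)+d[...,1]*np.sin(a);Y=-d[...,0]*np.sin(a)+d[...,1]*np.cos(a);return X,Y,d[...,2]
E
python3 - <<'E'
from h import *
s=state();print(s["ee_pos"],s["contact_force"],s["torque"],s["finger_gap"]);P,Q=cur()
p=snapshot("wrist");cv2.imwrite("pics/w13.png",p["color"])
S=ST[3];k=dict(g=.0533,hz=.0289);print(hook(S,-4,-.026,.05,24,**k)[0],Q.as_rotvec(),hook(S,-4,-.026,.05,24,**k)[1].as_rotvec())
X,Y,Z=eyecheck(p,S,-4)
for v in (136,140,145,150,154,160,170,180,195,200,205,212): print(v,X[v,250].round(4),Y[v,250].round(4),Z[v,250].round(4),p["color"][v,250])
plan([hook(S,-4,-.026,.009,24,**k)],vmax=.015)
E
```

```text
[0.63398786 0.10466304 0.1594496 ] [ 0.66616557  0.32232653 -1.28269699] [0.07736417 0.53446196 0.00431278] 0.012248849264732553
[0.63361064 0.10443705 0.15808053] [ 0.09494828  2.72026208 -0.02024009] [ 0.09502776  2.72123896 -0.02019877]
136 -0.0332 -0.0002 0.0513 [141 146 145]
140 -0.0309 -0.0002 0.0524 [146 152 150]
145 -0.0279 -0.0002 0.0537 [149 155 154]
150 -0.0007 -0.0002 0.0179 [138 144 143]
154 0.0035 -0.0002 0.0176 [140 145 143]
160 0.0095 -0.0002 0.0177 [136 142 140]
170 0.0331 -0.0003 0.0009 [87 91 90]
180 0.0455 -0.0003 0.0007 [27 27 28]
195 0.0658 -0.0003 0.0007 [29 29 30]
200 0.0078 -0.0002 0.0683 [141 147 146]
205 0.0108 -0.0002 0.0702 [147 153 151]
212 0.0109 -0.0002 0.0769 [24 23 22]
seg N 3 d 0.0428 ang 0.1
   [0.0061, -0.0001, 0.0129] [0.0, 0.04, -0.0]
   [0.0061, -0.0001, 0.0129] [0.0, 0.04, -0.0]
   [0.0061, -0.0001, 0.0129] [0.0, 0.04, -0.0]
```

View pics/w13.png

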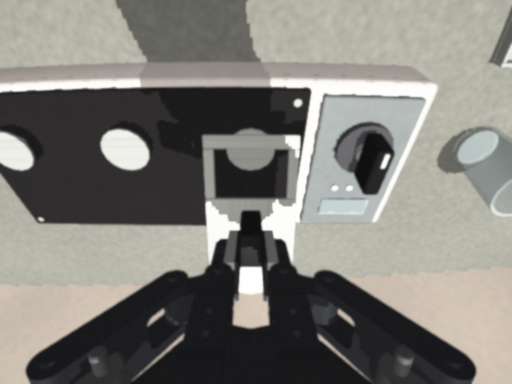

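Request:
apply_moves(travel=[[0.0061, 0, 0.0129], [0.0061, 0, 0.0129], [0.0045, 0, 0.0085], [0.0016, 0, 0.0044], [0, 0, 0], [0, 0, 0]], rotation=[[0, 0, 0], [0, 0, 0], [0, 0, 0], [0, 0, 0], [0, 0, 0], [0, 0, 0]])

```text
time_s: 29.88
ee_pos: [0.6341, 0.105, 0.117]
tool_rot: [0.034, 0.977, -0.007, 0.209]
contact_force: [-0.7, -0.1, -1.7]
finger_gap: 0.0121
```

```bash
python3 - <<'E'
from h import *
s=state();print(s["ee_pos"],s["contact_force"],s["torque"],s["finger_gap"]);P,Q=cur()
p=snapshot("wrist");cv2.imwrite("pics/w14.png",p["color"])
S=ST[3];k=dict(g=.0533,hz=.0289);print(hook(S,-4,-.026,.009,24,**k)[0])
X,Y,Z=eyecheck(p,S,-4)
for v in (136,140,145,147,148,150,152,160,170,180,190,197,200,205): print(v,X[v,250].round(4),Y[v,250].round(4),Z[v,250].round(4),p["color"][v,250])
plan([hook(S,-4,-.026,.009,24,**k),hook(S,-4,-.0087,.009,24,**k)],vmax=.006)
E
```

```text
[0.6340914  0.10498291 0.1170467 ] [-0.69086412 -0.06447776 -1.65124266] [0.07141416 0.52848368 0.05076694] 0.012077937671537331
[0.63361064 0.10443705 0.11708053]
136 -0.0327 0.0001 0.0082 [136 142 140]
140 -0.031 0.0001 0.0104 [144 151 148]
145 -0.0273 0.0001 0.0104 [147 153 151]
147 -0.0258 0.0001 0.0106 [136 141 140]
148 -0.0257 0.0001 0.0116 [109 113 112]
150 -0.0171 0.0001 0.0008 [41 41 42]
152 -0.015 0.0001 0.0002 [28 28 30]
160 -0.0193 0.0001 0.0162 [102 107 106]
170 -0.0117 0.0001 0.0171 [132 139 137]
180 -0.0036 0.0001 0.0178 [132 138 136]
190 0.0053 0.0001 0.0182 [136 142 140]
197 0.0131 0.0001 0.0174 [121 127 125]
200 0.0072 0.0001 0.0266 [139 146 145]
205 0.011 0.0001 0.0278 [147 154 153]
seg N 1 d 0.0008 ang 0.2
   [0.0005, -0.0006, -0.0001] [0.03, 0.2, 0.02]
seg N 3 d 0.0173 ang 0.0
   [-0.0053, -0.0, 0.0023] [0.0, 0.0, 0.0]
   [-0.0053, 0.0, 0.0023] [0.0, 0.0, 0.0]
   [-0.0053, -0.0, 0.0023] [0.0, 0.0, 0.0]
```

View pics/w14.png

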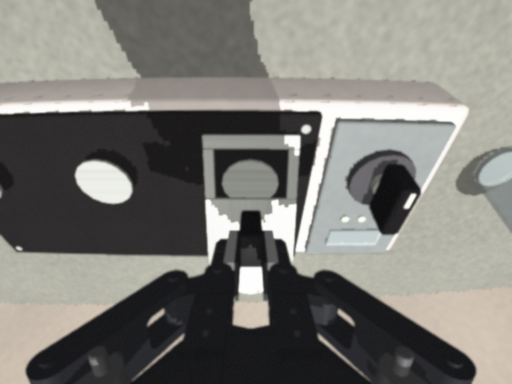

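Request:
apply_moves(travel=[[-0.005, -0.0005, 0.0022], [-0.0053, 0, 0.0023], [-0.005, 0, 0.0022], [0, 0, 0], [0, 0, 0]], rotation=[[0, 0, 0], [0, 0, 0], [0, 0, 0], [0, 0, 0], [0, 0, 0]])

```text
time_s: 30.55
ee_pos: [0.6501, 0.1031, 0.1164]
tool_rot: [0.034, 0.977, -0.007, 0.209]
contact_force: [-0.2, 0.5, -0.7]
finger_gap: 0.0121
```

```bash
python3 - <<'E'
from h import *
s=state();print(s["ee_pos"],s["contact_force"],s["torque"],s["finger_gap"]);P,Q=cur()
p=snapshot("wrist");cv2.imwrite("pics/w15.png",p["color"])
S=ST[3];k=dict(g=.0533,hz=.0289);print(hook(S,-4,-.0087,.009,24,**k)[0])
plan([hook(S,-4,-.0087,.009,24,**k),hook(S,-4,-.0087,.008,0,**k),hook(S,-4,-.0087,.003,0,**k)],vmax=.006,wmax=3.5)
E
```

```text
[0.65006405 0.10313629 0.11640971] [-0.22491805  0.52746989 -0.69899334] [ 0.05360859  0.52925611 -0.02100778] 0.012120717318506564
[0.6508685  0.10323027 0.11708053]
seg N 1 d 0.0011 ang 0.1
   [-0.0011, 0.0001, -0.0003] [0.01, 0.1, 0.04]
seg N 7 d 0.0260 ang 24.0
   [-0.001, -0.0, 0.0036] [-0.0, 3.43, 0.0]
   [-0.0012, 0.0, 0.0035] [0.0, 3.43, 0.0]
   [-0.0014, -0.0, 0.0034] [0.0, 3.43, -0.0]
   [-0.0016, 0.0, 0.0034] [0.0, 3.43, -0.0]
   [-0.0018, -0.0, 0.0033] [-0.0, 3.43, 0.0]
   [-0.002, 0.0, 0.0031] [0.0, 3.43, -0.0]
   [-0.0022, -0.0, 0.003] [0.0, 3.43, -0.0]
seg N 1 d 0.0050 ang 0.0
   [0.0, 0.0, 0.005] [0.0, 0.0, 0.0]
```

View pics/w15.png

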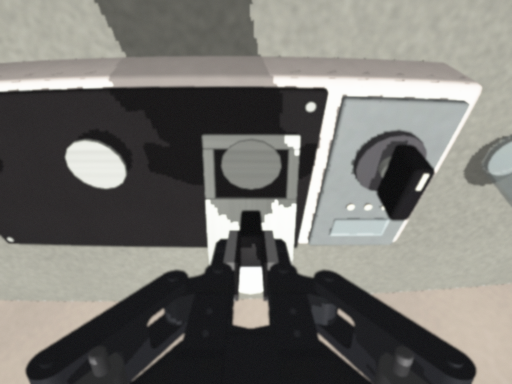

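Request:
apply_moves(travel=[[-0.0015, 0.0001, 0.0001], [0, 0, 0], [-0.001, 0, 0.0036], [-0.0012, 0, 0.0035], [-0.0014, 0, 0.0034], [-0.0016, 0, 0.0034], [-0.0018, 0, 0.0033], [-0.002, 0, 0.0031], [-0.0022, 0, 0.003], [0, 0, 0], [0, 0, 0]], rotation=[[0, 0, 0], [0, 0, 0], [0, 3.43, 0], [0, 3.43, 0], [0, 3.43, 0], [0, 3.43, 0], [0, 3.43, 0], [0, 3.43, 0], [0, 3.43, 0], [0, 0, 0], [0, 0, 0]])

```text
time_s: 31.98
ee_pos: [0.668, 0.1021, 0.0969]
tool_rot: [0.035, 0.999, -0.0, 0.001]
contact_force: [0.0, -0.5, -0.4]
finger_gap: 0.0122
```

```bash
python3 - <<'E'
from h import *
s=state();print(s["ee_pos"],s["contact_force"],s["torque"],s["finger_gap"]);P,Q=cur()
p=snapshot("wrist");cv2.imwrite("pics/w16.png",p["color"])
S=ST[3];k=dict(g=.0533,hz=.0289);print(hook(S,-4,-.0087,.008,0,**k)[0])
plan([hook(S,-4,-.0087,.0025,0,**k)],vmax=.006,wmax=3.5)
E
```

```text
[0.66796825 0.10210752 0.09685289] [ 0.00549044 -0.4681245  -0.38229005] [-0.03426931 -0.00053608 -0.00073962] 0.012204989248453117
[0.66719136 0.10208886 0.0969    ]
seg N 1 d 0.0058 ang 0.2
   [0.0006, -0.0001, 0.0057] [-0.0, 0.15, 0.05]
```

View pics/w16.png

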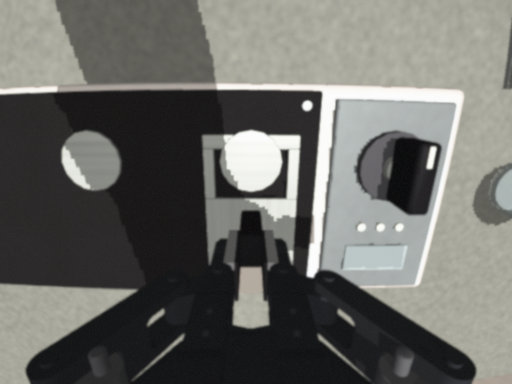

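Request:
apply_moves(travel=[[0.0005, 0, 0.003], [0.0045, 0, 0], [0.0045, 0, 0], [0, 0, 0.0025], [0, 0, 0]], rotation=[[0, 0.1, 0], [0, 0, 0], [0, 0, 0], [0, 0, 0], [0, 0, 0]])

```text
time_s: 32.65
ee_pos: [0.6585, 0.1027, 0.0914]
tool_rot: [0.035, 0.999, -0.0, -0.0]
contact_force: [0.1, -0.3, -1.2]
finger_gap: 0.0125
```

```bash
python3 - <<'E'
from h import *
s=state();print(s["ee_pos"],s["contact_force"],s["torque"],s["finger_gap"]);P,Q=cur()
S=ST[3];k=dict(g=.0533,hz=.0289);print(hook(S,-4,-.0175,.002,0,**k)[0])
E
```

```text
[0.65846203 0.1027371  0.09138076] [ 0.12268513 -0.31090103 -1.19210577] [ 0.04308868  0.05822968 -0.01299469] 0.012470732519949833
[0.65841279 0.10270272 0.0909    ]
```

Request:
apply_moves(travel=[[0, 0, 0.0006], [0, 0, 0]], rotation=[[0, 0, 0], [0, 0, 0]])

```text
time_s: 32.9
ee_pos: [0.6588, 0.1027, 0.091]
tool_rot: [0.035, 0.999, -0.0, 0.0]
contact_force: [-0.0, 0.2, -1.2]
finger_gap: 0.0122
```

Request:
apply_moves(travel=[[0, 0, 0], [0, 0, 0], [0, 0, 0], [0, 0, 0], [0, 0, -0.015], [0, 0, -0.025], [0.01, 0, -0.035], [0.02, 0, -0.035], [0.02, 0, -0.03], [0, 0, 0]], rotation=[[0, 0, 0], [0, 0, 0], [0, 0, 0], [0, 0, 0], [0, 0, 0], [0, 0, 0], [0, 0, 0], [0, 0, 0], [0, 0, 0], [0, 0, 0]], claw=0.2)

```text
time_s: 34.15
ee_pos: [0.6098, 0.1067, 0.2362]
tool_rot: [0.034, 0.999, 0.001, 0.004]
contact_force: [0.4, -0.2, -1.0]
finger_gap: 0.0341
```

```bash
python3 - <<'E'
from h import *
p=snapshot("wrist");cv2.imwrite("pics/w17.png",p["color"]);s=state();print(s["ee_pos"],s["contact_force"])
lug(p,.6585,.1025,pz=.06)
W=dep(p)
for u,v in [(240,150),(230,190)]: print(W[v,u])
q=snapshot("top")
for o in plates(q): print(o["ctr"]+[-.001,.003],o["lug"]+[-.001,.003],o["yaw"],o["px"],o["size"])
E
```

```text
[0.60955857 0.10647612 0.23374002] [ 0.96911495  0.7085939  -0.45774721]
lug n 235 ctr [0.6597 0.1023] size [0.0129 0.0223] yaw mod180 176.0 mean [0.6581 0.1024 0.1037]
plate n 2479 [0.6618 0.186 ] [0.0523 0.1448] yaw mod180 175.6
[0.58301732 0.09594249 0.06075216]
[0.63234662 0.07934889 0.06417329]
[0.35487966 0.13696919] [0.35090007 0.13656564] -174.20975 [206.33403488 224.4555021 ] (0.26294538378715515, 0.16482160985469818)
[ 0.38047974 -0.19953935] [ 0.37680932 -0.20112934] -156.5783 [315.89766082 213.92982456] (0.07890390604734421, 0.05922146514058113)
```

View pics/w17.png

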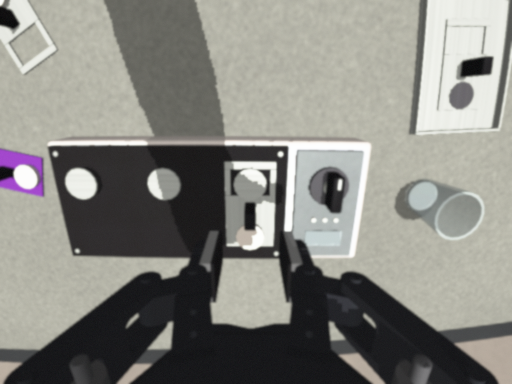

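```bash
python3 - <<'E'
from h import *
plan([pose(.393,-.195,.2,23)],vmax=.04,wmax=8.8)
E
```

```text
seg N 18 d 0.3721 ang 153.0
   [0.0108, -0.0175, 0.0017] [0.01, 0.0, 8.5]
   [0.0081, -0.0189, 0.0017] [0.01, 0.0, 8.5]
   [0.0052, -0.0199, 0.0017] [0.01, 0.0, 8.5]
   [0.0022, -0.0205, 0.0018] [0.01, 0.0, 8.5]
   [-0.0008, -0.0206, 0.0018] [0.01, 0.0, 8.5]
   [-0.0039, -0.0202, 0.0018] [0.01, 0.0, 8.5]
   [-0.0068, -0.0194, 0.0018] [0.01, 0.0, 8.5]
   [-0.0096, -0.0182, 0.0018] [0.01, 0.0, 8.5]
   [-0.0122, -0.0166, 0.0018] [0.01, 0.0, 8.5]
   [-0.0145, -0.0146, 0.0018] [0.01, 0.0, 8.5]
   [-0.0165, -0.0123, 0.0018] [0.01, 0.0, 8.5]
   [-0.0182, -0.0097, 0.0018] [0.01, 0.0, 8.5]
   [-0.0194, -0.0069, 0.0018] [0.01, 0.0, 8.5]
   [-0.0202, -0.004, 0.0018] [0.01, 0.0, 8.5]
   [-0.0206, -0.001, 0.0018] [0.01, 0.0, 8.5]
   [-0.0205, 0.0021, 0.0018] [0.01, 0.0, 8.5]
   [-0.02, 0.0051, 0.0018] [0.01, 0.0, 8.5]
   [-0.019, 0.008, 0.0018] [0.01, 0.0, 8.5]
```

Request:
apply_moves(travel=[[0.0108, -0.0175, 0.0017], [0.0081, -0.0189, 0.0017], [0.0052, -0.0199, 0.0017], [0.0022, -0.0205, 0.0018], [-0.0008, -0.0206, 0.0018], [-0.0039, -0.0202, 0.0018], [-0.0068, -0.0194, 0.0018], [-0.0096, -0.0182, 0.0018], [-0.0122, -0.0166, 0.0018], [-0.0145, -0.0146, 0.0018], [-0.0165, -0.0123, 0.0018], [-0.0182, -0.0097, 0.0018], [-0.0194, -0.0069, 0.0018], [-0.0202, -0.004, 0.0018], [-0.0206, -0.001, 0.0018], [-0.0205, 0.0021, 0.0018], [-0.02, 0.0051, 0.0018], [-0.019, 0.008, 0.0018], [0, 0, 0], [0, 0, 0]], rotation=[[0, 0, 8.5], [0, 0, 8.5], [0, 0, 8.5], [0, 0, 8.5], [0, 0, 8.5], [0, 0, 8.5], [0, 0, 8.5], [0, 0, 8.5], [0, 0, 8.5], [0, 0, 8.5], [0, 0, 8.5], [0, 0, 8.5], [0, 0, 8.5], [0, 0, 8.5], [0, 0, 8.5], [0, 0, 8.5], [0, 0, 8.5], [0, 0, 8.5], [0, 0, 0], [0, 0, 0]], claw=-1)

```text
time_s: 36.75
ee_pos: [0.3928, -0.1949, 0.1981]
tool_rot: [0.98, 0.2, -0.0, -0.0]
contact_force: [-0.1, -0.1, -0.6]
finger_gap: 0.0851
```

```bash
python3 - <<'E'
from h import *
p=snapshot("wrist");cv2.imwrite("pics/w18.png",p["color"]);print(cur()[0],state()["joint_pos"].round(2))
lug(p,.393,-.195)
plan([pose(.393,-.195,.06,23),pose(.393,-.195,.029,23)],vmax=.035)
E
```

```text
[ 0.39300087 -0.19473401  0.19830194] [-0.46  0.14 -0.2   1.23  0.    2.28]
lug n 215 ctr [ 0.3935 -0.1959] size [0.0216 0.013 ] yaw mod180 23.1 mean [ 0.3942 -0.1952  0.044 ]
plate n 7949 [ 0.4254 -0.1475] [0.1057 0.2062] yaw mod180 139.2
seg N 4 d 0.1383 ang 0.1
   [-0.0, 0.0001, 0.0346] [-0.01, 0.0, 0.03]
   [-0.0, 0.0001, 0.0346] [-0.01, 0.0, 0.03]
   [-0.0, 0.0001, 0.0346] [-0.01, 0.0, 0.03]
   [-0.0, 0.0001, 0.0346] [-0.01, 0.0, 0.03]
seg N 1 d 0.0310 ang 0.0
   [0.0, 0.0, 0.031] [0.0, 0.0, 0.0]
```

View pics/w18.png

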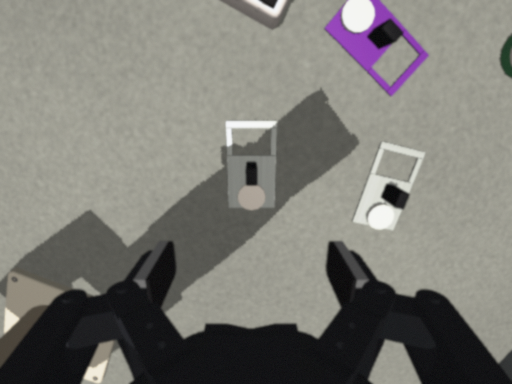

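Request:
apply_moves(travel=[[0, 0.0004, 0.0346], [0, 0.0004, 0.0346], [0, 0.0004, 0.0346], [0, 0, 0.0346], [0, 0, 0.017], [0, 0, 0.008], [0, 0, 0.0055], [0, 0, 0], [0, 0, 0]], rotation=[[0, 0, 0], [0, 0, 0], [0, 0, 0], [0, 0, 0], [0, 0, 0], [0, 0, 0], [0, 0, 0], [0, 0, 0], [0, 0, 0]])

```text
time_s: 37.92
ee_pos: [0.3939, -0.1964, 0.0306]
tool_rot: [0.98, 0.2, 0.001, 0.001]
contact_force: [-0.2, 0.0, -0.6]
finger_gap: 0.0855
```

Request:
apply_moves(travel=[[0, 0, 0], [0, 0, 0], [0, 0, 0], [0, 0, 0], [0, 0, 0], [0, 0, 0], [0, 0, 0]], rotation=[[0, 0, 0], [0, 0, 0], [0, 0, 0], [0, 0, 0], [0, 0, 0], [0, 0, 0], [0, 0, 0]], claw=1, grip_force=50)

```text
time_s: 38.8
ee_pos: [0.3934, -0.1962, 0.0301]
tool_rot: [0.98, 0.2, 0.0, 0.0]
contact_force: [-0.4, 0.2, 4.1]
finger_gap: 0.0123
```

```bash
python3 - <<'E'
from h import *
s=state();print(s["ee_pos"],s["contact_force"],s["torque"],s["finger_gap"]);P,Q=cur()
x=Q.as_matrix()[:,0];print(np.degrees(np.arctan2(x[1],x[0])))
plan([pose(.52,-.01,.22,176)],vmax=.04,wmax=8.8,start=(P+[0,0,.16],Q))
E
```

```text
[ 0.39341401 -0.19623694  0.03007437] [-0.39385132  0.2194335   4.0880339 ] [0.04013502 0.13907086 0.04526831] 0.012326469549720583
23.035114948592405
seg N 18 d 0.2272 ang 153.0
   [0.0105, -0.0068, -0.0017] [0.0, 0.0, -8.5]
   [0.0114, -0.0051, -0.0017] [0.0, 0.0, -8.5]
   [0.012, -0.0034, -0.0017] [0.0, 0.0, -8.5]
   [0.0124, -0.0016, -0.0017] [0.0, 0.0, -8.5]
   [0.0125, 0.0003, -0.0017] [0.0, 0.0, -8.5]
   [0.0123, 0.0021, -0.0017] [0.0, 0.0, -8.5]
   [0.0119, 0.0039, -0.0017] [0.0, 0.0, -8.5]
   [0.0112, 0.0056, -0.0017] [0.0, 0.0, -8.5]
   [0.0102, 0.0072, -0.0017] [0.0, 0.0, -8.5]
   [0.009, 0.0086, -0.0017] [0.0, 0.0, -8.5]
   [0.0077, 0.0099, -0.0017] [0.0, 0.0, -8.5]
   [0.0061, 0.0109, -0.0017] [0.0, 0.0, -8.5]
   [0.0044, 0.0117, -0.0017] [0.0, 0.0, -8.5]
   [0.0027, 0.0122, -0.0017] [0.0, 0.0, -8.5]
   [0.0008, 0.0125, -0.0017] [0.0, 0.0, -8.5]
   [-0.001, 0.0125, -0.0017] [0.0, 0.0, -8.5]
   [-0.0029, 0.0122, -0.0017] [0.0, 0.0, -8.5]
   [-0.0046, 0.0116, -0.0017] [0.0, 0.0, -8.5]
```

Request:
apply_moves(travel=[[0, 0, -0.032], [0, 0, -0.032], [0, 0, -0.032], [0, 0, -0.032], [0, 0, -0.032], [0, 0, 0]], rotation=[[0, 0, 0], [0, 0, 0], [0, 0, 0], [0, 0, 0], [0, 0, 0], [0, 0, 0]])

```text
time_s: 39.55
ee_pos: [0.3948, -0.1969, 0.1918]
tool_rot: [0.98, 0.2, 0.002, 0.002]
contact_force: [-0.9, 0.2, -1.9]
finger_gap: 0.0124
```

Request:
apply_moves(travel=[[0.0105, -0.0068, -0.0017], [0.0114, -0.0051, -0.0017], [0.012, -0.0034, -0.0017], [0.0124, -0.0016, -0.0017], [0.0125, 0.0003, -0.0017], [0.0123, 0.0021, -0.0017], [0.0119, 0.0039, -0.0017], [0.0112, 0.0056, -0.0017], [0.0102, 0.0072, -0.0017], [0.009, 0.0086, -0.0017], [0.0077, 0.0099, -0.0017], [0.0061, 0.0109, -0.0017], [0.0044, 0.0117, -0.0017], [0.0027, 0.0122, -0.0017], [0.0008, 0.0125, -0.0017], [-0.001, 0.0125, -0.0017], [-0.0029, 0.0122, -0.0017], [-0.0046, 0.0116, -0.0017], [0, 0, 0], [0, 0, 0]], rotation=[[0, 0, -8.5], [0, 0, -8.5], [0, 0, -8.5], [0, 0, -8.5], [0, 0, -8.5], [0, 0, -8.5], [0, 0, -8.5], [0, 0, -8.5], [0, 0, -8.5], [0, 0, -8.5], [0, 0, -8.5], [0, 0, -8.5], [0, 0, -8.5], [0, 0, -8.5], [0, 0, -8.5], [0, 0, -8.5], [0, 0, -8.5], [0, 0, -8.5], [0, 0, 0], [0, 0, 0]])

```text
time_s: 42.05
ee_pos: [0.5188, -0.0102, 0.2193]
tool_rot: [0.036, 0.999, -0.0, -0.001]
contact_force: [-0.0, 0.7, -1.3]
finger_gap: 0.0125
```

```bash
python3 - <<'E'
from h import *
s=state();print(s["ee_pos"],s["contact_force"],s["torque"],s["finger_gap"]);P,Q=cur()
p=snapshot("wrist");cv2.imwrite("pics/w19.png",p["color"]);W=dep(p)
for n,(x,y) in ST.items():
    q,rc=blob(W,.073,.083,x,y,.024);print(n,len(q),q.mean(0),cv2.minEnclosingCircle(q[:,:2].astype(np.float32))) if rc else 0
S=ST[2];k=dict(g=.0537,hz=.0281)
plan([hook(S,-4,-.026,.05,24,**k)],vmax=.02,wmax=5)
E
```

```text
[ 0.51883056 -0.01020772  0.2192671 ] [-0.03287342  0.66625025 -1.29654074] [-0.00822841 -0.00605731 -0.01855069] 0.012485738052592163
1 664 [ 0.60619328 -0.10358874  0.07746586] ((0.6070290207862854, -0.10419636964797974), 0.01992947608232498)
3 678 [0.62187383 0.10455687 0.07745547] ((0.6227000951766968, 0.1048598363995552), 0.02052474394440651)
seg N 7 d 0.1245 ang 24.1
   [-0.0152, 0.0025, 0.0088] [-0.0, -3.44, -0.01]
   [-0.0147, 0.0025, 0.0097] [-0.0, -3.44, -0.01]
   [-0.0141, 0.0025, 0.0106] [-0.0, -3.44, -0.01]
   [-0.0134, 0.0025, 0.0114] [-0.0, -3.44, -0.01]
   [-0.0127, 0.0025, 0.0122] [-0.0, -3.44, -0.01]
   [-0.0119, 0.0025, 0.013] [-0.0, -3.44, -0.01]
   [-0.0111, 0.0025, 0.0136] [-0.0, -3.44, -0.01]
```

View pics/w19.png

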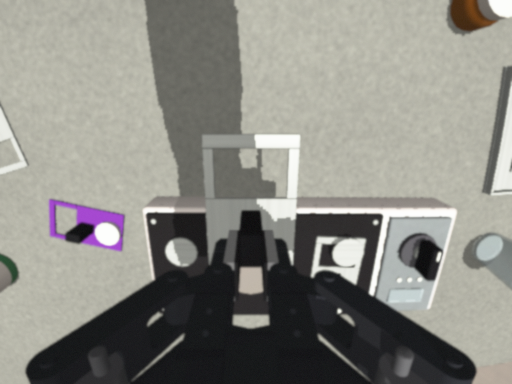

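Request:
apply_moves(travel=[[-0.0152, 0.0025, 0.0088], [-0.0147, 0.0025, 0.0097], [-0.0141, 0.0025, 0.0106], [-0.0134, 0.0025, 0.0114], [-0.0127, 0.0025, 0.0122], [-0.0119, 0.0025, 0.013], [-0.0111, 0.0025, 0.0136], [0, 0, 0], [0, 0, 0]], rotation=[[0, -3.44, 0], [0, -3.44, 0], [0, -3.44, 0], [0, -3.44, 0], [0, -3.44, 0], [0, -3.44, 0], [0, -3.44, 0], [0, 0, 0], [0, 0, 0]])

```text
time_s: 43.22
ee_pos: [0.6268, -0.0002, 0.159]
tool_rot: [0.034, 0.977, -0.007, 0.208]
contact_force: [-0.1, -0.5, -0.9]
finger_gap: 0.0126
```

```bash
cat > chk.py <<'E'
from h import *
import sys
def chk(S,psi,k,name,lines=True):
    s=state();print(s["ee_pos"],s["contact_force"].round(2),s["finger_gap"]);P,Q=cur()
    p=snapshot("wrist");cv2.imwrite(name,p["color"]);X,Y,Z=eyecheck(p,S,psi)
    if lines:
        for v in (138,142,145,147,160,170,180,190,202): print(v,X[v,250].round(4),Y[v,250].round(4),Z[v,250].round(4))
    a=np.radians(psi);d=P-np.array([S[0],S[1],.06]);x=d[0]*np.cos(a)+d[1]*np.sin(a);y=-d[0]*np.sin(a)+d[1]*np.cos(a)
    tz=-Q.as_matrix()[:,2];t=np.arctan2(-(tz[0]*np.cos(a)+tz[1]*np.sin(a)),tz[2])
    g,hz=k["g"],k["hz"];print("Ix %.4f h %.4f lat %.4f th %.1f"%(x-g*np.cos(t)+hz*np.sin(t),d[2]-g*np.sin(t)-hz*np.cos(t),y,np.degrees(t)))
E
python3 - <<'E'
from chk import *
S=ST[2];k=dict(g=.0537,hz=.0281)
chk(S,-4,k,"pics/w20.png")
plan([hook(S,-4,-.026,.009,24,**k)],vmax=.015)
E
```

```text
[ 6.26833352e-01 -2.31611208e-04  1.59000547e-01] [-0.1  -0.51 -0.91] 0.012565075863219461
138 -0.0316 -0.0005 0.052
142 -0.0288 -0.0005 0.0522
145 -0.027 -0.0005 0.0531
147 -0.0259 -0.0005 0.0538
160 0.0111 -0.0006 0.0161
170 0.0335 -0.0007 0.0009
180 0.0462 -0.0007 0.0004
190 0.0601 -0.0007 -0.0003
202 0.0087 -0.0006 0.0697
Ix -0.0255 h 0.0515 lat -0.0001 th 24.0
seg N 3 d 0.0430 ang 0.1
   [0.0061, 0.0, 0.0129] [-0.0, 0.03, -0.0]
   [0.0061, 0.0, 0.0129] [-0.0, 0.03, -0.0]
   [0.0061, 0.0, 0.0129] [-0.0, 0.03, -0.0]
```

Request:
apply_moves(travel=[[0.0061, 0, 0.0129], [0.0061, 0, 0.0129], [0.0045, 0, 0.0085], [0.0016, 0, 0.0044], [0, 0, 0], [0, 0, 0]], rotation=[[0, 0, 0], [0, 0, 0], [0, 0, 0], [0, 0, 0], [0, 0, 0], [0, 0, 0]])

```text
time_s: 44.02
ee_pos: [0.6268, 0.0002, 0.1165]
tool_rot: [0.034, 0.977, -0.007, 0.209]
contact_force: [0.1, -0.7, -1.4]
finger_gap: 0.0123
```

```bash
python3 - <<'E'
from chk import *
S=ST[2];k=dict(g=.0537,hz=.0281)
chk(S,-4,k,"pics/w21.png")
plan([hook(S,-4,-.0085,.009,24,**k)],vmax=.006)
E
```

```text
[6.26796527e-01 1.91868370e-04 1.16500902e-01] [ 0.12 -0.73 -1.37] 0.012311207554523881
138 -0.0311 -0.0001 0.0085
142 -0.0289 -0.0001 0.0098
145 -0.0275 -0.0001 0.0112
147 -0.025 -0.0001 0.0097
160 -0.0195 -0.0001 0.0167
170 -0.0112 -0.0001 0.0166
180 -0.0031 -0.0001 0.0174
190 0.0064 -0.0001 0.0172
202 0.0093 -0.0001 0.0265
Ix -0.0255 h 0.0089 lat 0.0003 th 24.2
seg N 3 d 0.0171 ang 0.2
   [-0.0052, -0.0001, 0.0024] [0.01, 0.06, 0.01]
   [-0.0052, -0.0001, 0.0024] [0.01, 0.06, 0.01]
   [-0.0052, -0.0001, 0.0024] [0.01, 0.06, 0.01]
```

View pics/w21.png

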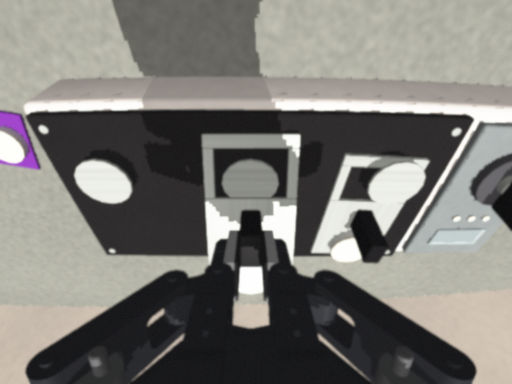

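Slide under the head, then check before levelling.

Request:
apply_moves(travel=[[-0.0055, 0, 0.0023], [-0.0055, 0, 0.0023], [-0.0055, 0, 0.0024], [0, 0, 0], [0, 0, 0]], rotation=[[0, 0, 0], [0, 0, 0], [0, 0, 0], [0, 0, 0], [0, 0, 0]])

```text
time_s: 44.7
ee_pos: [0.644, -0.0011, 0.116]
tool_rot: [0.034, 0.977, -0.007, 0.208]
contact_force: [0.2, -1.2, -1.0]
finger_gap: 0.0122
```

```bash
python3 - <<'E'
from chk import *
S=ST[2];k=dict(g=.0537,hz=.0281)
chk(S,-4,k,"pics/w22.png",False)
plan([hook(S,-4,-.0085,.009,24,**k),hook(S,-4,-.0085,.008,0,**k)],vmax=.006,wmax=3.5)
E
```

```text
[ 0.64399269 -0.00107856  0.11604726] [ 0.21 -1.21 -1.  ] 0.012246736662489276
Ix -0.0083 h 0.0085 lat 0.0003 th 24.1
seg N 1 d 0.0005 ang 0.1
   [-0.0001, -0.0003, -0.0004] [0.01, 0.07, 0.03]
seg N 7 d 0.0260 ang 24.0
   [-0.0009, -0.0, 0.0036] [-0.0, 3.43, 0.0]
   [-0.0011, -0.0, 0.0035] [0.0, 3.43, 0.0]
   [-0.0013, -0.0, 0.0035] [0.0, 3.43, -0.0]
   [-0.0015, 0.0, 0.0034] [0.0, 3.43, -0.0]
   [-0.0017, -0.0, 0.0033] [-0.0, 3.43, 0.0]
   [-0.0019, -0.0, 0.0032] [0.0, 3.43, -0.0]
   [-0.0021, -0.0, 0.003] [0.0, 3.43, -0.0]
```

View pics/w22.png

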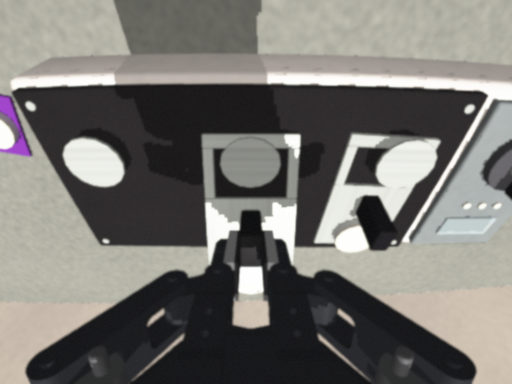

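Request:
apply_moves(travel=[[0, 0, -0.0004], [-0.0009, 0, 0.0036], [-0.0011, 0, 0.0035], [-0.0013, 0, 0.0035], [-0.0015, 0, 0.0034], [-0.0017, 0, 0.0033], [-0.0019, 0, 0.0032], [-0.0021, 0, 0.003], [0, 0, 0], [0, 0, 0]], rotation=[[0, 0, 0], [0, 3.43, 0], [0, 3.43, 0], [0, 3.43, 0], [0, 3.43, 0], [0, 3.43, 0], [0, 3.43, 0], [0, 3.43, 0], [0, 0, 0], [0, 0, 0]])

```text
time_s: 46.0
ee_pos: [0.6596, -0.0021, 0.096]
tool_rot: [0.035, 0.999, -0.0, 0.001]
contact_force: [0.1, 0.1, -1.3]
finger_gap: 0.0124
```

```bash
python3 - <<'E'
from chk import *
S=ST[2];k=dict(g=.0537,hz=.0281)
chk(S,-4,k,"pics/w23.png",False)
plan([hook(S,-4,-.0085,.005,0,**k),hook(S,-4,-.0175,.005,0,**k),hook(S,-4,-.0175,.002,0,**k)],vmax=.006,wmax=3.5)
E
```

```text
[ 0.65960393 -0.00213487  0.09595834] [ 0.05  0.06 -1.28] 0.012374400294859563
Ix -0.0088 h 0.0078 lat 0.0003 th 0.1
seg N 1 d 0.0032 ang 0.1
   [-0.0005, -0.0003, 0.0032] [-0.0, 0.11, 0.04]
seg N 2 d 0.0090 ang 0.0
   [0.0045, 0.0, 0.0] [0.0, 0.0, 0.0]
   [0.0045, 0.0, 0.0] [0.0, 0.0, 0.0]
seg N 1 d 0.0030 ang 0.0
   [0.0, 0.0, 0.003] [0.0, 0.0, 0.0]
```

View pics/w23.png

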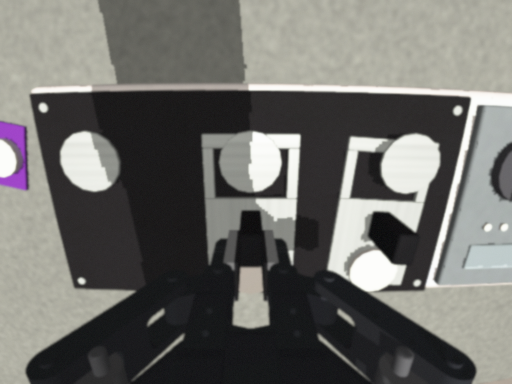

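Request:
apply_moves(travel=[[0, 0, 0.003], [0.0043, 0, 0], [0.0043, 0, 0], [0, 0, 0.003], [0, 0, 0.0004], [0, 0, 0]], rotation=[[0, 0.1, 0], [0, 0, 0], [0, 0, 0], [0, 0, 0], [0, 0, 0], [0, 0, 0]])

```text
time_s: 46.8
ee_pos: [0.6513, -0.0016, 0.0902]
tool_rot: [0.035, 0.999, -0.0, -0.0]
contact_force: [-1.2, -0.5, 2.2]
finger_gap: 0.0124
```

Request:
apply_moves(travel=[[0, 0, 0], [0, 0, 0], [0, 0, 0], [0, 0, 0], [0, 0, -0.015], [0, 0, -0.025], [0.01, 0, -0.035], [0.02, 0, -0.035], [0.02, 0, -0.03], [0, 0, 0]], rotation=[[0, 0, 0], [0, 0, 0], [0, 0, 0], [0, 0, 0], [0, 0, 0], [0, 0, 0], [0, 0, 0], [0, 0, 0], [0, 0, 0], [0, 0, 0]], claw=0.2)

```text
time_s: 48.05
ee_pos: [0.6025, 0.002, 0.2349]
tool_rot: [0.035, 0.999, 0.0, 0.004]
contact_force: [-0.4, -0.5, -0.3]
finger_gap: 0.0339
```

```bash
python3 - <<'E'
from h import *
p=snapshot("wrist");cv2.imwrite("pics/w24.png",p["color"]);s=state();print(s["ee_pos"],s["contact_force"])
lug(p,.6507,-.0018,pz=.06);lug(p,.6585,.1025,pz=.06)
q=snapshot("top");cv2.imwrite("pics/t24.png",q["color"])
for o in plates(q): print(o["ctr"]+[-.001,.003],o["lug"]+[-.001,.003],o["yaw"],o["px"],o["size"])
plan([pose(.438,-.378,.2,10.5)],vmax=.04,wmax=8.8)
E
```

```text
[0.60230396 0.00193001 0.23254437] [-1.02847393  0.87087771 -0.41388738]
lug n 227 ctr [ 0.6509 -0.0013] size [0.0128 0.021 ] yaw mod180 176.1 mean [ 0.6497 -0.0013  0.1037]
plate n 2265 [ 0.6513 -0.0008] [0.0647 0.1243] yaw mod180 176.0
lug n 237 ctr [0.6703 0.0928] size [0.0134 0.0227] yaw mod180 172.3 mean [0.6687 0.0917 0.1033]
plate n 2754 [0.6642 0.1854] [0.0535 0.1492] yaw mod180 175.3
seg N 19 d 0.4149 ang 165.5
   [0.0072, -0.0205, 0.0016] [0.01, 0.0, 8.71]
   [0.004, -0.0214, 0.0016] [0.01, 0.0, 8.71]
   [0.0007, -0.0218, 0.0016] [0.01, 0.0, 8.71]
   [-0.0026, -0.0216, 0.0016] [0.01, 0.0, 8.71]
   [-0.0058, -0.021, 0.0016] [0.01, 0.0, 8.71]
   [-0.0089, -0.0199, 0.0016] [0.01, 0.0, 8.71]
   [-0.0118, -0.0183, 0.0016] [0.01, 0.0, 8.71]
   [-0.0145, -0.0163, 0.0016] [0.01, 0.0, 8.71]
   [-0.0168, -0.0139, 0.0016] [0.01, 0.0, 8.71]
   [-0.0187, -0.0112, 0.0016] [0.01, 0.0, 8.71]
   [-0.0202, -0.0082, 0.0016] [0.01, 0.0, 8.71]
   [-0.0212, -0.0051, 0.0016] [0.01, 0.0, 8.71]
   [-0.0217, -0.0018, 0.0016] [0.01, 0.0, 8.71]
   [-0.0217, 0.0015, 0.0016] [0.01, 0.0, 8.71]
   [-0.0213, 0.0047, 0.0016] [0.01, 0.0, 8.71]
   [-0.0203, 0.0079, 0.0016] [0.01, 0.0, 8.71]
   [-0.0189, 0.0109, 0.0016] [0.01, 0.0, 8.71]
   [-0.017, 0.0136, 0.0016] [0.01, 0.0, 8.71]
   [-0.0147, 0.016, 0.0016] [0.01, 0.0, 8.71]
```

View pics/w24.png

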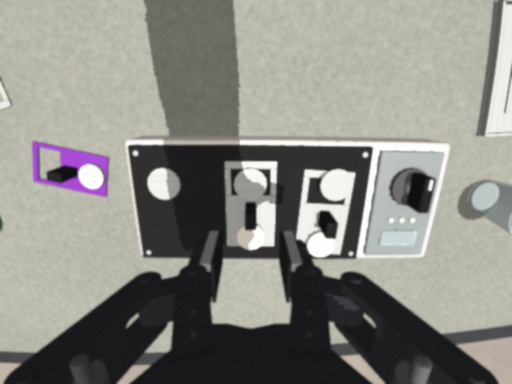

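View pics/t24.png

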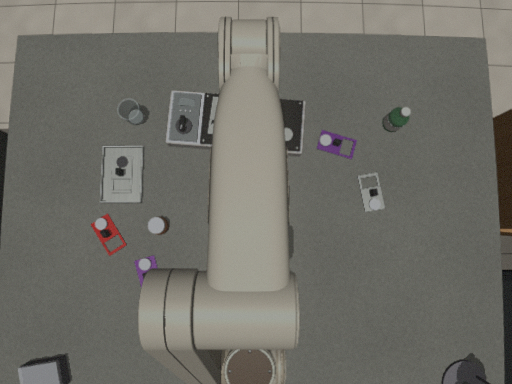

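Request:
apply_moves(travel=[[0.0072, -0.0205, 0.0016], [0.004, -0.0214, 0.0016], [0.0007, -0.0218, 0.0016], [-0.0026, -0.0216, 0.0016], [-0.0058, -0.021, 0.0016], [-0.0089, -0.0199, 0.0016], [-0.0118, -0.0183, 0.0016], [-0.0145, -0.0163, 0.0016], [-0.0168, -0.0139, 0.0016], [-0.0187, -0.0112, 0.0016], [-0.0202, -0.0082, 0.0016], [-0.0212, -0.0051, 0.0016], [-0.0217, -0.0018, 0.0016], [-0.0217, 0.0015, 0.0016], [-0.0213, 0.0047, 0.0016], [-0.0203, 0.0079, 0.0016], [-0.0189, 0.0109, 0.0016], [-0.017, 0.0136, 0.0016], [-0.0147, 0.016, 0.0016], [0, 0, 0]], rotation=[[0, 0, 8.71], [0, 0, 8.71], [0, 0, 8.71], [0, 0, 8.71], [0, 0, 8.71], [0, 0, 8.71], [0, 0, 8.71], [0, 0, 8.71], [0, 0, 8.71], [0, 0, 8.71], [0, 0, 8.71], [0, 0, 8.71], [0, 0, 8.71], [0, 0, 8.71], [0, 0, 8.71], [0, 0, 8.71], [0, 0, 8.71], [0, 0, 8.71], [0, 0, 8.71], [0, 0, 0]], claw=-1)

```text
time_s: 50.65
ee_pos: [0.4368, -0.3791, 0.1975]
tool_rot: [0.996, 0.091, -0.001, -0.001]
contact_force: [0.4, 0.2, 0.2]
finger_gap: 0.0857
```

Request:
apply_moves(travel=[[0, 0, 0]], rotation=[[0, 0, 0]])

```text
time_s: 50.78
ee_pos: [0.4377, -0.3777, 0.1984]
tool_rot: [0.996, 0.093, -0.001, -0.001]
contact_force: [0.6, 0.5, 0.2]
finger_gap: 0.0854
```

```bash
python3 - <<'E'
from h import *
p=snapshot("wrist");cv2.imwrite("pics/w25.png",p["color"]);print(cur()[0],state()["joint_pos"].round(2))
lug(p,.438,-.378)
q=snapshot("top");cv2.imwrite("pics/t25.png",q["color"]);crop(q,"pics/t25c.png",160,80,320,170,5)
plan([pose(.438,-.378,.06,10.5)],vmax=.035)
E
```

```text
[ 0.43790321 -0.37749222  0.19875819] [-0.71  0.41  0.17  1.33  0.    2.24]
lug n 217 ctr [ 0.4391 -0.3797] size [0.0217 0.0131] yaw mod180 10.7 mean [ 0.4398 -0.3792  0.0442]
plate n 5654 [ 0.4885 -0.328 ] [0.0779 0.1936] yaw mod180 130.6
seg N 4 d 0.1390 ang 0.2
   [-0.0, 0.0002, 0.0348] [-0.01, 0.01, 0.04]
   [-0.0, 0.0002, 0.0348] [-0.01, 0.01, 0.04]
   [-0.0, 0.0002, 0.0348] [-0.01, 0.01, 0.04]
   [-0.0, 0.0001, 0.0348] [-0.01, 0.01, 0.04]
```

View pics/w25.png

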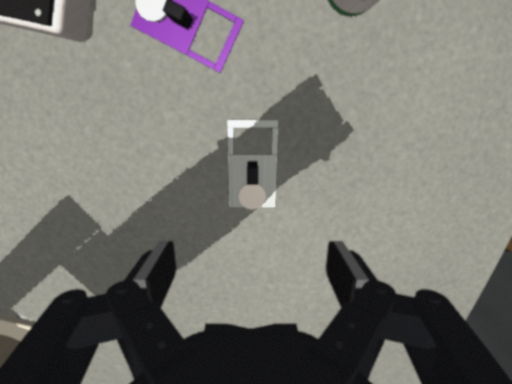

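View pics/t25c.png

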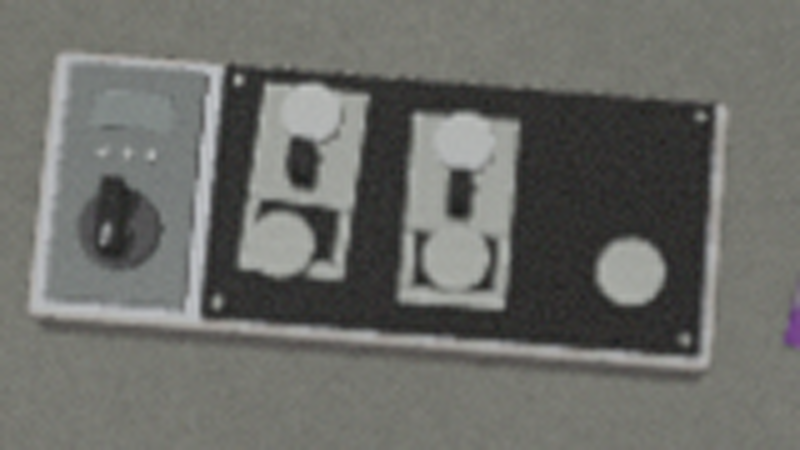

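Request:
apply_moves(travel=[[0.0002, 0.0006, 0.0346], [0.0002, 0.0006, 0.0346], [0.0002, 0.0006, 0.0346], [0.0002, 0.0005, 0.0346], [0, 0, 0.017], [0, 0, 0.008], [0, 0, 0.0055], [0, 0, 0], [0, 0, 0]], rotation=[[0, 0, 0], [0, 0, 0], [0, 0, 0], [0, 0, 0], [0, 0, 0], [0, 0, 0], [0, 0, 0], [0, 0, 0], [0, 0, 0]])

```text
time_s: 52.0
ee_pos: [0.4394, -0.3808, 0.0315]
tool_rot: [0.996, 0.092, 0.0, 0.001]
contact_force: [0.8, -0.4, -0.5]
finger_gap: 0.0854
```

Request:
apply_moves(travel=[[0, 0, 0], [0, 0, 0], [0, 0, 0], [0, 0, 0], [0, 0, 0], [0, 0, 0], [0, 0, 0]], rotation=[[0, 0, 0], [0, 0, 0], [0, 0, 0], [0, 0, 0], [0, 0, 0], [0, 0, 0], [0, 0, 0]], claw=1, grip_force=50)

```text
time_s: 52.88
ee_pos: [0.4389, -0.3804, 0.0307]
tool_rot: [0.996, 0.092, -0.0, 0.0]
contact_force: [0.0, 0.3, 1.6]
finger_gap: 0.0121
```

```bash
python3 - <<'E'
from h import *
s=state();print(s["ee_pos"],s["contact_force"],s["torque"],s["finger_gap"]);P,Q=cur()
x=Q.as_matrix()[:,0];print(np.degrees(np.arctan2(x[1],x[0])))
plan([pose(.515,-.11,.23,176)],vmax=.04,wmax=8.8,start=(P+[0,0,.18],Q))
E
```

```text
[ 0.43894697 -0.38037748  0.03070146] [0.04305122 0.26559285 1.57530876] [ 0.00731995  0.00787491 -0.04855478] 0.012085177361386718
10.544544235833142
seg N 19 d 0.2815 ang 165.5
   [0.0065, -0.0133, -0.001] [-0.0, 0.0, -8.71]
   [0.0085, -0.0121, -0.001] [-0.0, 0.0, -8.71]
   [0.0102, -0.0107, -0.001] [-0.0, 0.0, -8.71]
   [0.0117, -0.009, -0.001] [-0.0, 0.0, -8.71]
   [0.0129, -0.0071, -0.001] [-0.0, 0.0, -8.71]
   [0.0139, -0.0051, -0.001] [-0.0, 0.0, -8.71]
   [0.0145, -0.0029, -0.001] [-0.0, 0.0, -8.71]
   [0.0148, -0.0007, -0.001] [-0.0, 0.0, -8.71]
   [0.0147, 0.0015, -0.001] [-0.0, 0.0, -8.71]
   [0.0143, 0.0037, -0.001] [-0.0, 0.0, -8.71]
   [0.0136, 0.0059, -0.001] [-0.0, 0.0, -8.71]
   [0.0125, 0.0078, -0.001] [-0.0, 0.0, -8.71]
   [0.0112, 0.0097, -0.001] [-0.0, 0.0, -8.71]
   [0.0096, 0.0112, -0.001] [-0.0, 0.0, -8.71]
   [0.0078, 0.0126, -0.001] [-0.0, 0.0, -8.71]
   [0.0058, 0.0136, -0.001] [-0.0, 0.0, -8.71]
   [0.0037, 0.0143, -0.001] [-0.0, 0.0, -8.71]
   [0.0015, 0.0147, -0.001] [-0.0, 0.0, -8.71]
   [-0.0008, 0.0148, -0.001] [-0.0, 0.0, -8.71]
```

Request:
apply_moves(travel=[[0, 0, -0.036], [0, 0, -0.036], [0, 0, -0.036], [0, 0, -0.036], [0, 0, -0.036], [0, 0, 0]], rotation=[[0, 0, 0], [0, 0, 0], [0, 0, 0], [0, 0, 0], [0, 0, 0], [0, 0, 0]])

```text
time_s: 53.62
ee_pos: [0.4404, -0.3816, 0.2137]
tool_rot: [0.996, 0.092, 0.002, 0.002]
contact_force: [0.5, -0.3, -0.7]
finger_gap: 0.0124
```

Request:
apply_moves(travel=[[0.0065, -0.0133, -0.001], [0.0085, -0.0121, -0.001], [0.0102, -0.0107, -0.001], [0.0117, -0.009, -0.001], [0.0129, -0.0071, -0.001], [0.0139, -0.0051, -0.001], [0.0145, -0.0029, -0.001], [0.0148, -0.0007, -0.001], [0.0147, 0.0015, -0.001], [0.0143, 0.0037, -0.001], [0.0136, 0.0059, -0.001], [0.0125, 0.0078, -0.001], [0.0112, 0.0097, -0.001], [0.0096, 0.0112, -0.001], [0.0078, 0.0126, -0.001], [0.0058, 0.0136, -0.001], [0.0037, 0.0143, -0.001], [0.0015, 0.0147, -0.001], [-0.0008, 0.0148, -0.001], [0, 0, 0]], rotation=[[0, 0, -8.71], [0, 0, -8.71], [0, 0, -8.71], [0, 0, -8.71], [0, 0, -8.71], [0, 0, -8.71], [0, 0, -8.71], [0, 0, -8.71], [0, 0, -8.71], [0, 0, -8.71], [0, 0, -8.71], [0, 0, -8.71], [0, 0, -8.71], [0, 0, -8.71], [0, 0, -8.71], [0, 0, -8.71], [0, 0, -8.71], [0, 0, -8.71], [0, 0, -8.71], [0, 0, 0]])

```text
time_s: 56.12
ee_pos: [0.5143, -0.1091, 0.2279]
tool_rot: [0.035, 0.999, 0.0, -0.002]
contact_force: [-0.6, -1.1, 0.6]
finger_gap: 0.0123
```

Request:
apply_moves(travel=[[0, 0, 0]], rotation=[[0, 0, 0]])

```text
time_s: 56.25
ee_pos: [0.5143, -0.1102, 0.2285]
tool_rot: [0.036, 0.999, -0.0, -0.001]
contact_force: [-0.5, 0.1, -0.9]
finger_gap: 0.0122
```

```bash
python3 - <<'E'
from h import *
s=state();print(s["ee_pos"],s["contact_force"],s["torque"],s["finger_gap"]);P,Q=cur()
p=snapshot("wrist");cv2.imwrite("pics/w26.png",p["color"]);W=dep(p)
for n,(x,y) in ST.items():
    q,rc=blob(W,.073,.083,x,y,.024);print(n,len(q),q.mean(0),cv2.minEnclosingCircle(q[:,:2].astype(np.float32))) if rc else 0
S=ST[1];k=dict(g=.0538,hz=.0287)
plan([hook(S,-4,-.026,.05,24,**k)],vmax=.02,wmax=5)
E
```

```text
[ 0.51433606 -0.11017182  0.22847524] [-0.50934166  0.06666422 -0.86928769] [ 0.02381382  0.01130883 -0.03139364] 0.012173294479405326
2 658 [6.13990438e-01 2.57903919e-06 7.75039985e-02] ((0.61463862657547, 0.0001407098025083542), 0.020400431007146835)
3 616 [0.62192731 0.10407964 0.07749696] ((0.6226016879081726, 0.10468775033950806), 0.020318210124969482)
seg N 7 d 0.1256 ang 24.1
   [-0.0147, 0.0019, 0.0101] [-0.0, -3.44, -0.01]
   [-0.0141, 0.0019, 0.0109] [-0.0, -3.44, -0.01]
   [-0.0134, 0.0019, 0.0118] [-0.0, -3.44, -0.01]
   [-0.0127, 0.0019, 0.0125] [-0.0, -3.44, -0.01]
   [-0.0119, 0.0019, 0.0133] [-0.0, -3.44, -0.01]
   [-0.0111, 0.0019, 0.014] [-0.0, -3.44, -0.01]
   [-0.0102, 0.0018, 0.0146] [-0.0, -3.44, -0.01]
```

View pics/w26.png

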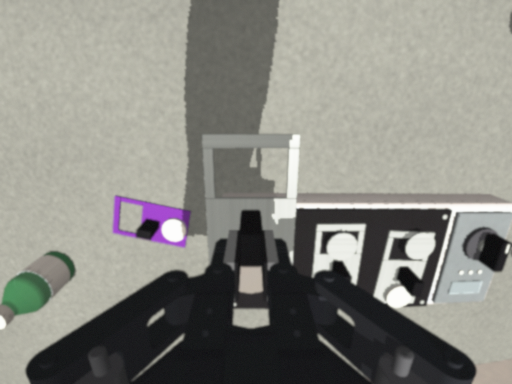

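Request:
apply_moves(travel=[[-0.0147, 0.0019, 0.0101], [-0.0141, 0.0019, 0.0109], [-0.0134, 0.0019, 0.0118], [-0.0127, 0.0019, 0.0125], [-0.0119, 0.0019, 0.0133], [-0.0111, 0.0019, 0.014], [-0.0102, 0.0018, 0.0146], [0, 0, 0], [0, 0, 0]], rotation=[[0, -3.44, 0], [0, -3.44, 0], [0, -3.44, 0], [0, -3.44, 0], [0, -3.44, 0], [0, -3.44, 0], [0, -3.44, 0], [0, 0, 0], [0, 0, 0]])

```text
time_s: 57.42
ee_pos: [0.6184, -0.1044, 0.1593]
tool_rot: [0.034, 0.978, -0.007, 0.208]
contact_force: [0.0, 0.3, 0.2]
finger_gap: 0.0122
```

```bash
python3 - <<'E'
from chk import *
S=ST[1];k=dict(g=.0538,hz=.0287)
chk(S,-4,k,"pics/w27.png")
plan([hook(S,-4,-.026,.009,24,**k)],vmax=.015)
p=snapshot("wrist");W=dep(p)
for v in range(150,200,6): print(v,W[v,238:264:6].round(4).tolist()) if v in(156,162) else 0
E
```

```text
[ 0.61842514 -0.10438036  0.15933723] [0.05 0.25 0.22] 0.012160332568016177
138 -0.0319 -0.0001 0.0522
142 -0.0287 -0.0002 0.0518
145 -0.0272 -0.0002 0.0531
147 -0.0265 -0.0002 0.0544
160 0.0095 -0.0002 0.0182
170 0.0343 -0.0003 -0.0004
180 0.0453 -0.0003 0.0013
190 0.0602 -0.0003 -0.0006
202 0.0098 -0.0002 0.0685
Ix -0.0257 h 0.0512 lat 0.0002 th 24.0
seg N 3 d 0.0427 ang 0.1
   [0.006, -0.0001, 0.0129] [-0.0, 0.03, -0.01]
   [0.006, -0.0001, 0.0129] [-0.0, 0.03, -0.01]
   [0.006, -0.0001, 0.0129] [-0.0, 0.03, -0.01]
156 [[0.6129, -0.1146, 0.0772], [0.6127, -0.1095, 0.078], [0.614, -0.1045, 0.0767], [0.6142, -0.0995, 0.0768], [0.6135, -0.0944, 0.0784]]
162 [[0.6185, -0.1151, 0.0779], [0.619, -0.11, 0.0777], [0.6201, -0.105, 0.0767], [0.6202, -0.0998, 0.0771], [0.62, -0.0947, 0.0779]]
```

View pics/w27.png

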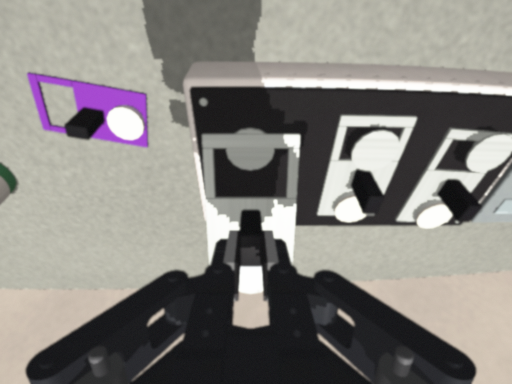

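Request:
apply_moves(travel=[[0.0061, 0, 0.0129], [0.0061, 0, 0.0129], [0.0045, 0, 0.0085], [0.0016, 0, 0.0042], [0, 0, 0], [0, 0, 0]], rotation=[[0, 0, 0], [0, 0, 0], [0, 0, 0], [0, 0, 0], [0, 0, 0], [0, 0, 0]])

```text
time_s: 58.28
ee_pos: [0.6181, -0.1039, 0.1169]
tool_rot: [0.034, 0.977, -0.007, 0.209]
contact_force: [-0.0, 0.3, -1.0]
finger_gap: 0.0123
```

```bash
python3 - <<'E'
from chk import *
S=ST[1];k=dict(g=.0538,hz=.0287)
chk(S,-4,k,"pics/w28.png")
plan([hook(S,-4,-.0085,.009,24,**k)],vmax=.006)
E
```

```text
[ 0.61812692 -0.1038679   0.11693556] [-0.05  0.31 -0.96] 0.012307303418127932
138 -0.0311 0.0003 0.0081
142 -0.0296 0.0003 0.0104
145 -0.0279 0.0003 0.0113
147 -0.0269 0.0003 0.0122
160 -0.0197 0.0003 0.0166
170 -0.013 0.0003 0.0187
180 -0.0043 0.0003 0.0186
190 0.0058 0.0003 0.0176
202 0.0094 0.0003 0.0263
Ix -0.0260 h 0.0088 lat 0.0007 th 24.1
seg N 3 d 0.0175 ang 0.1
   [-0.0053, -0.0002, 0.0024] [0.0, 0.05, 0.01]
   [-0.0053, -0.0002, 0.0024] [0.0, 0.05, 0.01]
   [-0.0053, -0.0002, 0.0024] [0.0, 0.05, 0.01]
```

View pics/w28.png

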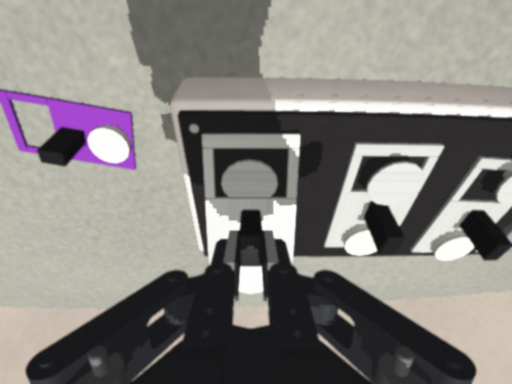

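Request:
apply_moves(travel=[[-0.0057, -0.0002, 0.0024], [-0.0057, -0.0002, 0.0024], [-0.0057, -0.0002, 0.0024], [0, 0, 0], [0, 0, 0]], rotation=[[0, 0, 0], [0, 0, 0], [0, 0, 0], [0, 0, 0], [0, 0, 0]])

```text
time_s: 58.95
ee_pos: [0.6359, -0.1056, 0.1165]
tool_rot: [0.034, 0.977, -0.007, 0.208]
contact_force: [-0.9, 0.9, -0.7]
finger_gap: 0.0122
```

```bash
python3 - <<'E'
from chk import *
S=ST[1];k=dict(g=.0538,hz=.0287)
chk(S,-4,k,"pics/w29.png",False)
plan([hook(S,-4,-.0085,.009,24,**k),hook(S,-4,-.0085,.008,0,**k)],vmax=.006,wmax=3.5)
E
```

```text
[ 0.63592642 -0.1056318   0.11653959] [-0.91  0.92 -0.74] 0.01224237486797023
Ix -0.0082 h 0.0084 lat 0.0002 th 24.0
seg N 1 d 0.0006 ang 0.0
   [-0.0, -0.0002, -0.0006] [0.01, 0.03, 0.03]
seg N 7 d 0.0261 ang 24.0
   [-0.0009, 0.0, 0.0036] [-0.0, 3.43, 0.0]
   [-0.0012, -0.0, 0.0035] [0.0, 3.43, 0.0]
   [-0.0014, 0.0, 0.0035] [0.0, 3.43, -0.0]
   [-0.0016, -0.0, 0.0034] [0.0, 3.43, -0.0]
   [-0.0018, 0.0, 0.0033] [-0.0, 3.43, 0.0]
   [-0.002, -0.0, 0.0032] [0.0, 3.43, -0.0]
   [-0.0022, 0.0, 0.003] [0.0, 3.43, -0.0]
```

View pics/w29.png

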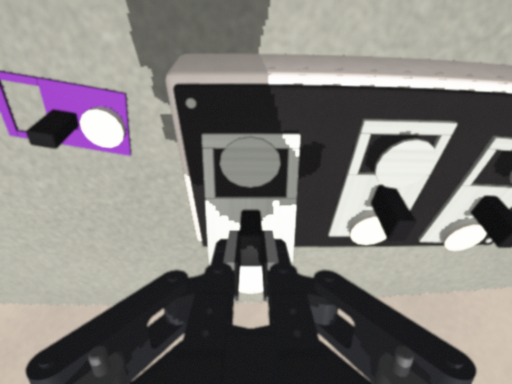

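Request:
apply_moves(travel=[[0, 0, -0.0005], [-0.0009, 0, 0.0036], [-0.0011, 0, 0.0035], [-0.0013, 0, 0.0035], [-0.0015, 0, 0.0034], [-0.0017, 0, 0.0033], [-0.0019, 0, 0.0032], [-0.0021, 0, 0.003], [0, 0, 0], [0, 0, 0]], rotation=[[0, 0, 0], [0, 3.43, 0], [0, 3.43, 0], [0, 3.43, 0], [0, 3.43, 0], [0, 3.43, 0], [0, 3.43, 0], [0, 3.43, 0], [0, 0, 0], [0, 0, 0]])

```text
time_s: 60.25
ee_pos: [0.6515, -0.1068, 0.0966]
tool_rot: [0.035, 0.999, -0.0, 0.001]
contact_force: [0.8, -0.2, -0.6]
finger_gap: 0.0123
```

```bash
python3 - <<'E'
from chk import *
S=ST[1];k=dict(g=.0538,hz=.0287)
chk(S,-4,k,"pics/w30.png",False)
plan([hook(S,-4,-.0085,.005,0,**k),hook(S,-4,-.0175,.005,0,**k),hook(S,-4,-.0175,.002,0,**k)],vmax=.006,wmax=3.5)
E
```

```text
[ 0.651488   -0.10675076  0.0965515 ] [ 0.83 -0.19 -0.65] 0.012277971126841765
Ix -0.0089 h 0.0078 lat 0.0002 th 0.1
seg N 1 d 0.0032 ang 0.1
   [-0.0006, -0.0002, 0.0031] [-0.0, 0.08, 0.03]
seg N 2 d 0.0090 ang 0.0
   [0.0045, -0.0, 0.0] [0.0, 0.0, 0.0]
   [0.0045, -0.0, 0.0] [0.0, 0.0, 0.0]
seg N 1 d 0.0030 ang 0.0
   [0.0, 0.0, 0.003] [0.0, 0.0, 0.0]
```

View pics/w30.png

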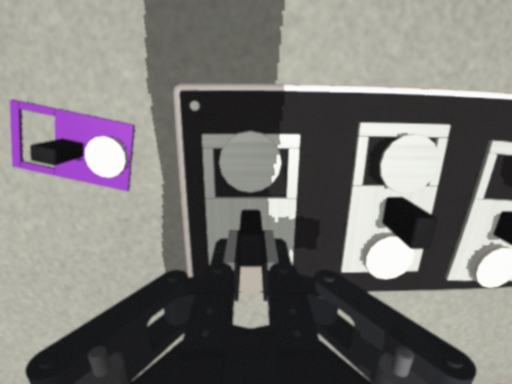

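Request:
apply_moves(travel=[[0, 0, 0.003], [0.0043, 0, 0], [0.0043, 0, 0], [0, 0, 0.003], [0, 0, 0.0003], [0, 0, 0]], rotation=[[0, 0.1, 0], [0, 0, 0], [0, 0, 0], [0, 0, 0], [0, 0, 0], [0, 0, 0]])

```text
time_s: 61.05
ee_pos: [0.6432, -0.1062, 0.0907]
tool_rot: [0.035, 0.999, -0.0, -0.0]
contact_force: [-1.0, 0.2, 1.0]
finger_gap: 0.0121
```

Request:
apply_moves(travel=[[0, 0, 0], [0, 0, 0], [0, 0, 0], [0, 0, 0], [0, 0, -0.015], [0, 0, -0.025], [0.01, 0, -0.035], [0.02, 0, -0.035], [0.02, 0, -0.03], [0, 0, 0]], rotation=[[0, 0, 0], [0, 0, 0], [0, 0, 0], [0, 0, 0], [0, 0, 0], [0, 0, 0], [0, 0, 0], [0, 0, 0], [0, 0, 0], [0, 0, 0]], claw=0.2)

```text
time_s: 62.3
ee_pos: [0.5945, -0.103, 0.2356]
tool_rot: [0.035, 0.999, -0.001, 0.004]
contact_force: [0.6, 0.2, 0.1]
finger_gap: 0.0341
```

```bash
python3 - <<'E'
from h import *
p=snapshot("wrist");cv2.imwrite("pics/w31.png",p["color"]);s=state();print(s["ee_pos"],s["contact_force"])
plan([pose(.60,.08,.24,176)],vmax=.035)
E
```

```text
[ 0.59424884 -0.10292656  0.23325559] [0.2841614  0.4570882  0.07044922]
seg N 6 d 0.1831 ang 0.2
   [0.0012, 0.0305, -0.0011] [-0.0, 0.04, 0.0]
   [0.0012, 0.0305, -0.0011] [-0.0, 0.04, 0.0]
   [0.0012, 0.0305, -0.0011] [-0.0, 0.04, 0.0]
   [0.0012, 0.0305, -0.0011] [-0.0, 0.04, 0.0]
   [0.0012, 0.0305, -0.0011] [-0.0, 0.04, 0.0]
   [0.0012, 0.0305, -0.0011] [-0.0, 0.04, 0.0]
```

View pics/w31.png

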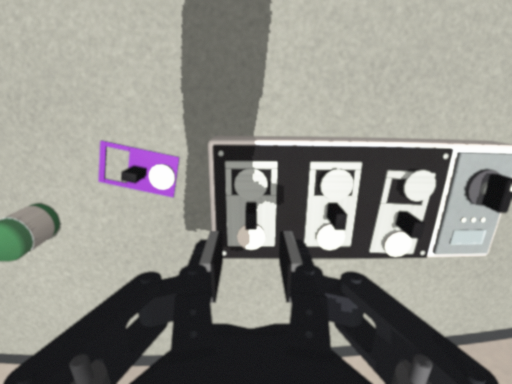

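Now over stud 3 / the key, to check the knocked carrier.

Request:
apply_moves(travel=[[0.0012, 0.0305, -0.0011], [0.0012, 0.0305, -0.0011], [0.0012, 0.0305, -0.0011], [0.0012, 0.0305, -0.0011], [0.0012, 0.0305, -0.0011], [0.0012, 0.0305, -0.0011], [0, 0, 0], [0, 0, 0]], rotation=[[0, 0, 0], [0, 0, 0], [0, 0, 0], [0, 0, 0], [0, 0, 0], [0, 0, 0], [0, 0, 0], [0, 0, 0]], claw=-1)

```text
time_s: 63.35
ee_pos: [0.5988, 0.08, 0.236]
tool_rot: [0.035, 0.999, -0.0, -0.001]
contact_force: [0.4, 1.1, 0.3]
finger_gap: 0.0853
```

```bash
python3 - <<'E'
from h import *
p=snapshot("wrist");crop(p,"pics/w32.png",100,110,400,280,2.6);print(cur()[0])
W=dep(p)
for x,y in [(.665,.097),(.6509,-.0015),(.643,-.106)]:
    q,rc=blob(W,.09,.115,x,y,.035);print(len(q),rc,q[:,2].max())
c=p["color"].min(2)
M=(c>100)&(abs(W[...,2]-.0645)<.004)
for x,y in [(.655,.097),(.6473,-.001),(.64,-.106)]:
    m=M&(np.hypot(W[...,0]-x,W[...,1]-y)<.068);n,l,s,cc=cv2.connectedComponentsWithStats(m.astype(np.uint8));i=1+np.argmax(s[1:,4]);q=W[l==i]
    # plane fit
    A=np.c_[q[:,:2]-q[:,:2].mean(0),np.ones(len(q))];co=np.linalg.lstsq(A,q[:,2],rcond=None)[0]
    print(len(q),cv2.minAreaRect(q[:,:2].astype(np.float32)),"slope",co[:2].round(3),"z",co[2].round(4))
E
```

```text
[0.5987974  0.07958342 0.23627517]
254 ((0.6699854731559753, 0.09276892989873886), (0.014066395349800587, 0.022452445700764656), 82.87914276123047) 0.10622946876769329
286 ((0.6512168049812317, -0.0017918040975928307), (0.01418986078351736, 0.021940680220723152), 86.10005950927734) 0.1062101741723951
324 ((0.6434782147407532, -0.10537421703338623), (0.014472716487944126, 0.022466853260993958), 83.20429992675781) 0.106402945686618
1940 ((0.6637231707572937, 0.09478788822889328), (0.06686287373304367, 0.11320939660072327), 82.15270233154297) slope [ 0.002 -0.004] z 0.0644
2013 ((0.6493105888366699, -0.002805415540933609), (0.06643201410770416, 0.1202162429690361), 85.83528137207031) slope [0.001 0.007] z 0.0644
1824 ((0.6414871215820312, -0.10791601985692978), (0.06844839453697205, 0.12238704413175583), 85.4935302734375) slope [ 0.005 -0.003] z 0.0642
```

View pics/w32.png

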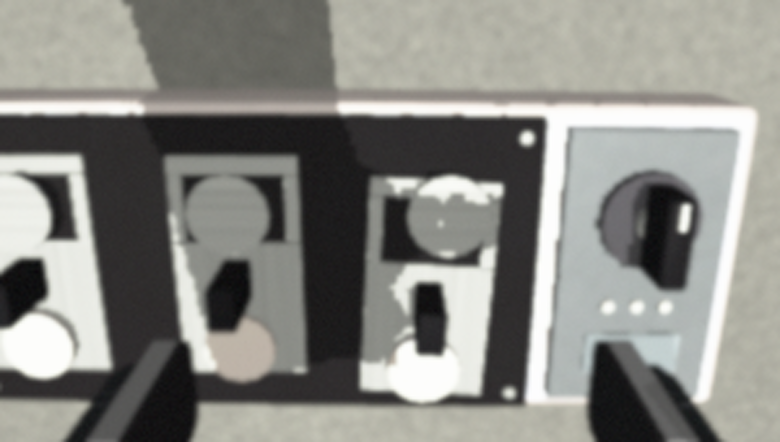

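```bash
python3 - <<'E'
from h import *
plan([pose(.670,.0928,.15,172.5)],vmax=.032)
E
```

```text
seg N 4 d 0.1126 ang 3.5
   [-0.0176, 0.0046, 0.0215] [-0.01, -0.03, 0.87]
   [-0.0175, 0.0048, 0.0215] [-0.01, -0.03, 0.87]
   [-0.0174, 0.0051, 0.0215] [-0.01, -0.03, 0.87]
   [-0.0173, 0.0053, 0.0216] [-0.01, -0.03, 0.87]
```

Request:
apply_moves(travel=[[-0.0176, 0.0046, 0.0215], [-0.0175, 0.0048, 0.0215], [-0.0174, 0.0051, 0.0215], [-0.0173, 0.0053, 0.0216], [0, 0, 0], [0, 0, 0.02], [0, 0, 0.02], [0, 0, 0.012], [0, 0, 0.006], [0, 0, 0], [0, 0, 0]], rotation=[[0, 0, 0.87], [0, 0, 0.87], [0, 0, 0.87], [0, 0, 0.87], [0, 0, 0], [0, 0, 0], [0, 0, 0], [0, 0, 0], [0, 0, 0], [0, 0, 0], [0, 0, 0]], claw=-0.2)

```text
time_s: 64.78
ee_pos: [0.6707, 0.0937, 0.094]
tool_rot: [0.065, 0.998, 0.0, 0.0]
contact_force: [0.7, -0.5, -0.0]
finger_gap: 0.0513
```

Request:
apply_moves(travel=[[0, 0, 0], [0, 0, 0], [0, 0, 0], [0, 0, 0], [0, 0, 0], [0, 0, 0]], rotation=[[0, 0, 0], [0, 0, 0], [0, 0, 0], [0, 0, 0], [0, 0, 0], [0, 0, 0]], claw=1, grip_force=40)

```text
time_s: 65.53
ee_pos: [0.6704, 0.0937, 0.0935]
tool_rot: [0.065, 0.998, 0.0, -0.0]
contact_force: [-0.7, -0.5, 3.0]
finger_gap: 0.0124
```

```bash
python3 - <<'E'
from h import *
s=state();print(s["ee_pos"],s["contact_force"],s["finger_gap"]);P,Q=cur()
plan([(np.array([P[0],P[1],P[2]+.002]),Q),(np.array([.6584,.1005,P[2]+.002]),Q)],vmax=.006)
E
```

```text
[0.67036617 0.09369964 0.09345175] [-0.70140403 -0.53964107  3.04716255] 0.012360228137951427
seg N 1 d 0.0020 ang 0.0
   [0.0, 0.0, -0.002] [0.0, 0.0, 0.0]
seg N 3 d 0.0138 ang 0.0
   [0.0042, 0.0017, 0.0] [0.0, 0.0, 0.0]
   [0.0042, 0.0017, 0.0] [0.0, 0.0, 0.0]
   [0.0042, 0.0017, 0.0] [0.0, 0.0, 0.0]
```

Request:
apply_moves(travel=[[0, 0, -0.002], [0.0042, 0.0017, 0], [0.0042, 0.0017, 0], [0.0042, 0.0017, 0], [0, 0, 0.002], [0, 0, 0]], rotation=[[0, 0, 0], [0, 0, 0], [0, 0, 0], [0, 0, 0], [0, 0, 0], [0, 0, 0]])

```text
time_s: 66.28
ee_pos: [0.6582, 0.1006, 0.0935]
tool_rot: [0.065, 0.998, 0.0, -0.0]
contact_force: [-1.3, -0.1, 1.3]
finger_gap: 0.012
```

Request:
apply_moves(travel=[[0, 0, 0], [0, 0, 0], [0, 0, 0], [0, 0, 0], [0, 0, -0.015], [0, 0, -0.025], [0.01, 0, -0.035], [0.02, 0.02, -0.035], [0.02, 0.02, -0.03], [0, 0.02, 0], [0, 0, 0], [0, 0, 0]], rotation=[[0, 0, 0], [0, 0, 0], [0, 0, 0], [0, 0, 0], [0, 0, 0], [0, 0, 0], [0, 0, 0], [0, 0, 0], [0, 0, 0], [0, 0, 0], [0, 0, 0], [0, 0, 0]], claw=0.2)

```text
time_s: 67.78
ee_pos: [0.6163, 0.1657, 0.2313]
tool_rot: [0.065, 0.998, -0.001, -0.002]
contact_force: [0.0, 0.3, 0.1]
finger_gap: 0.0344
```

```bash
python3 - <<'E'
from h import *
p=snapshot("wrist");crop(p,"pics/w33.png",60,110,360,280,2.6);print(cur()[0])
W=dep(p)
for x,y in [(.6584,.1005),(.6509,-.0015),(.643,-.106),(.635,.2047)]:
    q,rc=blob(W,.09,.115,x,y,.035);print(len(q),rc,q[:,2].max())
c=p["color"].min(2)
M=(c>100)&(abs(W[...,2]-.0645)<.004)
for x,y in [(.655,.101)]:
    m=M&(np.hypot(W[...,0]-x,W[...,1]-y)<.068);n,l,s,cc=cv2.connectedComponentsWithStats(m.astype(np.uint8));i=1+np.argmax(s[1:,4]);q=W[l==i]
    A=np.c_[q[:,:2]-q[:,:2].mean(0),np.ones(len(q))];co=np.linalg.lstsq(A,q[:,2],rcond=None)[0]
    print(len(q),cv2.minAreaRect(q[:,:2].astype(np.float32)),"slope",co[:2].round(3),"z",co[2].round(4))
plan([pose(.6350,.2047,.15,175.5)],vmax=.032)
E
```

```text
[0.61629586 0.16541785 0.2312747 ]
295 ((0.6576806306838989, 0.10046617686748505), (0.014258095063269138, 0.022016450762748718), 82.94364166259766) 0.10643237066816214
311 ((0.6515913605690002, -0.0009166025556623936), (0.013853595592081547, 0.021113283932209015), 87.5593490600586) 0.10606959033734698
347 ((0.6431953310966492, -0.10528464615345001), (0.015804961323738098, 0.021605832502245903), 80.1260986328125) 0.10602321289459171
504 ((0.635060727596283, 0.2039508819580078), (0.013120192103087902, 0.043684910982847214), 85.45382690429688) 0.10498887153112874
2041 ((0.654242753982544, 0.10051927715539932), (0.06441009044647217, 0.11720538139343262), 82.64752197265625) slope [0.001 0.001] z 0.0645
seg N 3 d 0.0922 ang 3.0
   [-0.0046, 0.0138, 0.0271] [-0.03, -0.07, -1.0]
   [-0.0048, 0.0137, 0.0271] [-0.03, -0.07, -1.0]
   [-0.005, 0.0136, 0.0271] [-0.03, -0.07, -1.0]
```

View pics/w33.png

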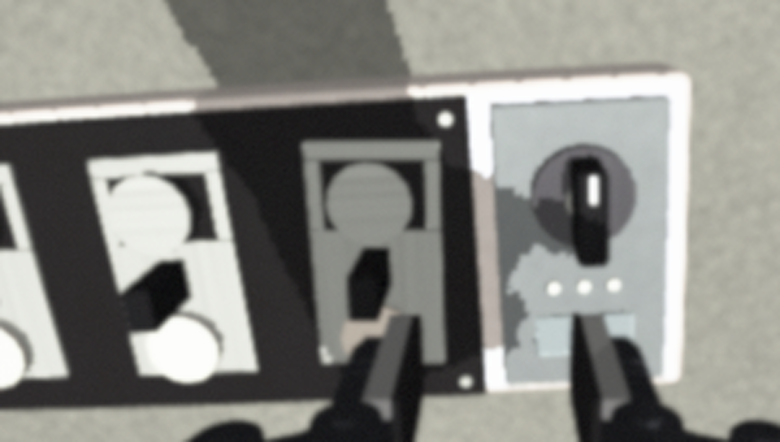

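Request:
apply_moves(travel=[[-0.0046, 0.0138, 0.0271], [-0.0048, 0.0137, 0.0271], [-0.005, 0.0136, 0.0271], [0, 0, 0], [0, 0, 0.02], [0, 0, 0.02], [0, 0, 0.011], [0, 0, 0.005], [0, 0, 0], [0, 0, 0]], rotation=[[0, 0, -1], [0, 0, -1], [0, 0, -1], [0, 0, 0], [0, 0, 0], [0, 0, 0], [0, 0, 0], [0, 0, 0], [0, 0, 0], [0, 0, 0]], claw=-0.2)

```text
time_s: 69.08
ee_pos: [0.636, 0.2056, 0.0967]
tool_rot: [0.039, 0.999, 0.0, 0.0]
contact_force: [0.6, -0.0, 0.8]
finger_gap: 0.0514
```

Request:
apply_moves(travel=[[0, 0, 0], [0, 0, 0], [0, 0, 0], [0, 0, 0], [0, 0, 0], [0, 0, 0], [0, 0, 0]], rotation=[[0, 0, 0], [0, 0, 0], [0, 0, 0], [0, 0, 0], [0, 0, 0], [0, 0, 0], [0, 0, 0]], claw=1, grip_force=30)

```text
time_s: 69.95
ee_pos: [0.6356, 0.2048, 0.0962]
tool_rot: [0.039, 0.999, -0.001, -0.0]
contact_force: [-1.5, -5.5, 5.3]
finger_gap: 0.0119
```

```bash
python3 - <<'E'
from h import *
s=state();print(s["ee_pos"],s["contact_force"],s["torque"],s["finger_gap"])
x=cur()[1].as_matrix()[:,0];print(np.degrees(np.arctan2(x[1],x[0])))
E
```

```text
[0.63559751 0.20482907 0.09624375] [-1.4566162  -5.5243233   5.30793724] [-1.10381688  0.32152993 -0.04213497] 0.011895001456040616
175.52256122790865
```

Request:
apply_moves(travel=[[0.0004, -0.0005, 0], [0, 0, 0], [0, 0, 0], [0, 0, 0], [0, 0, 0], [0, 0, 0], [0, 0, 0], [0, 0, 0], [0, 0, 0], [0, 0, 0], [0, 0, 0]], rotation=[[0, 0, 8], [0, 0, 8], [0, 0, 8], [0, 0, 8], [0, 0, 8], [0, 0, 8], [0, 0, 8], [0, 0, 8], [0, 0, 4], [0, 0, 4], [0, 0, 0]])

```text
time_s: 71.32
ee_pos: [0.6355, 0.2047, 0.0962]
tool_rot: [0.618, 0.786, -0.0, 0.0]
contact_force: [-0.6, -4.5, 4.5]
finger_gap: 0.0118
```

```bash
python3 - <<'E'
from h import *
s=state();print(s["ee_pos"],s["contact_force"],s["torque"],s["finger_gap"])
x=cur()[1].as_matrix()[:,0];print(np.degrees(np.arctan2(x[1],x[0])))
p=snapshot("wrist");cv2.imwrite("pics/w34.png",p["color"])
E
```

```text
[0.63545315 0.20471104 0.09623668] [-0.61532039 -4.48042871  4.48952714] [-1.0224355   0.10706296  0.3142054 ] 0.011790523328599731
103.61436861216598
```

View pics/w34.png

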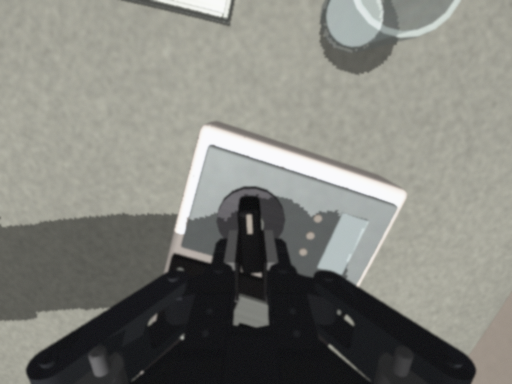

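Request:
apply_moves(travel=[[0, 0, 0], [0, 0, 0], [0, 0, 0], [0, 0, 0], [0, 0, 0], [0, 0, 0], [0, 0, -0.03], [0, 0, -0.03], [0, 0, -0.03], [0, 0, -0.03], [0, 0, -0.02], [0, 0, 0]], rotation=[[0, 0, 0], [0, 0, 0], [0, 0, 0], [0, 0, 0], [0, 0, 0], [0, 0, 0], [0, 0, 0], [0, 0, 0], [0, 0, 0], [0, 0, 0], [0, 0, 0], [0, 0, 0]], claw=-1)

```text
time_s: 72.88
ee_pos: [0.6362, 0.2054, 0.238]
tool_rot: [0.619, 0.786, 0.002, 0.001]
contact_force: [-0.1, 0.2, -0.2]
finger_gap: 0.0852
```

```bash
python3 - <<'E'
from h import *
p=snapshot("wrist");cv2.imwrite("pics/w35.png",p["color"]);W=dep(p)
q,rc=blob(W,.085,.115,.635,.2047,.035);print(len(q),rc)
plan([pose(.40,.30,.30,104)],vmax=.035)
E
```

```text
568 ((0.6356704235076904, 0.20473513007164001), (0.01433800533413887, 0.04398081824183464), 85.340576171875)
seg N 8 d 0.2617 ang 0.5
   [0.0184, -0.0258, -0.008] [0.01, -0.0, -0.06]
   [0.0184, -0.0258, -0.008] [0.01, -0.0, -0.06]
   [0.0185, -0.0258, -0.008] [0.01, -0.0, -0.06]
   [0.0185, -0.0258, -0.008] [0.01, -0.0, -0.06]
   [0.0185, -0.0258, -0.008] [0.01, -0.0, -0.06]
   [0.0185, -0.0257, -0.008] [0.01, -0.0, -0.06]
   [0.0186, -0.0257, -0.008] [0.01, -0.0, -0.06]
   [0.0186, -0.0257, -0.008] [0.01, -0.0, -0.06]
```

View pics/w35.png

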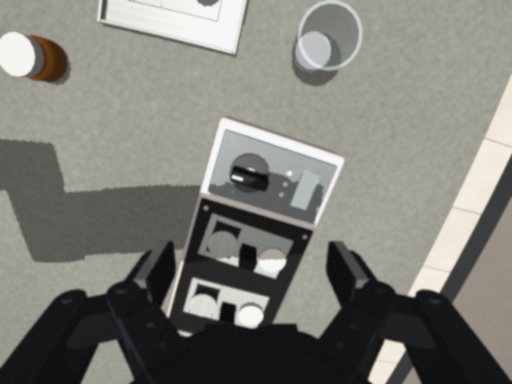

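Key is back at rest. Move clear for a final look.

Request:
apply_moves(travel=[[0.0184, -0.0258, -0.008], [0.0184, -0.0258, -0.008], [0.0184, -0.0258, -0.008], [0.0184, -0.0258, -0.008], [0.0184, -0.0258, -0.008], [0.0184, -0.0258, -0.008], [0.0184, -0.0258, -0.008], [0, 0, 0], [0, 0, 0]], rotation=[[0, 0, 0], [0, 0, 0], [0, 0, 0], [0, 0, 0], [0, 0, 0], [0, 0, 0], [0, 0, 0], [0, 0, 0], [0, 0, 0]])

```text
time_s: 74.05
ee_pos: [0.4294, 0.2877, 0.2908]
tool_rot: [0.619, 0.786, -0.001, -0.0]
contact_force: [0.6, 0.2, 0.9]
finger_gap: 0.0855
```

```bash
python3 - <<'E'
from h import *
p=snapshot("top");crop(p,"pics/t40.png",90,80,310,240,3.5)
q=snapshot("scene");cv2.imwrite("pics/s40.png",q["color"])
E
```

```text
(no output)
```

View pics/t40.png

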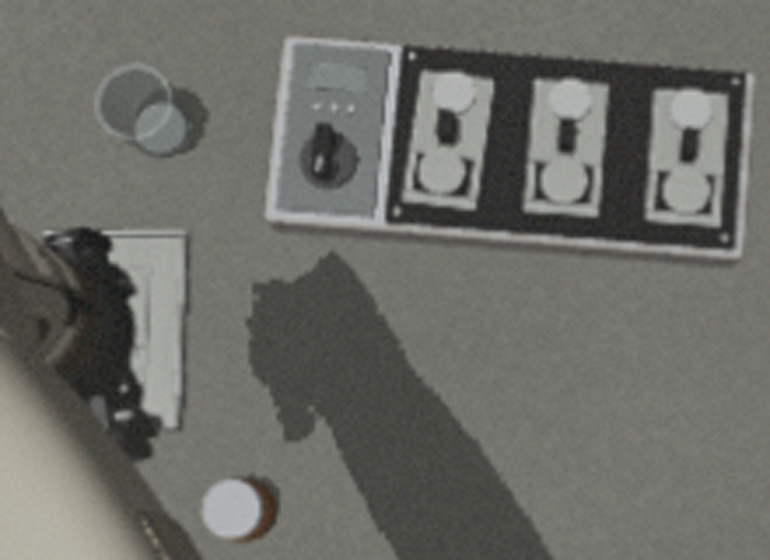

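View pics/s40.png

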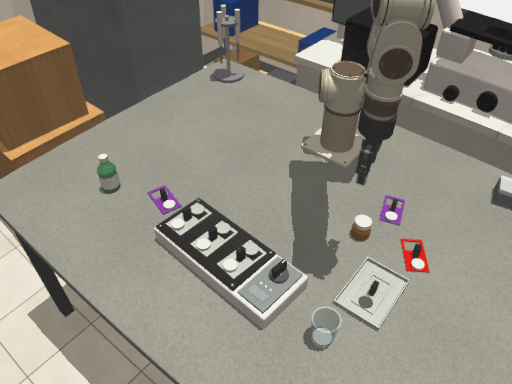

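All three dish carriers sit flat and hooked, the empty is in the tray, the key is at rest and the bystanders have not moved.

```bash
python3 -c "
from plant import r,state
print(state()['time_s']);print(r.job_done())"
```

```text
74.15
the job is handed in; nothing more can be done
None
```

I stopped the shaker, laid the empty carrier from stud 2 flat in the tray, hooked the three dish carriers on studs 3, 2 and 1, then started the shaker again. The job was handed in at 74 s.

- **Key:** Both twists went to about 72° commanded, past the 69° stop. The torque rose to about 0.3 N m against the stop each time. After each release the wrist camera showed the key back at rest.
- **Knocked carrier:** The carrier on stud 3 was found shifted about 14 mm and turned about 3° after it was hooked, still flat and caught under the head. I gripped it again and re-centred it before starting the shaker.
- **Last checks:** All three plates measured level on the platform, with the stud heads over the eyes and the dishes in place. I saw no movement of the bottle, beaker, jar or the coloured look-alikes. In the final scene picture the empty carrier lies flat in the tray.
- **Disagreements:** The top camera read y about 3 mm lower and x about 1 mm higher than the wrist camera. I used the wrist camera, because the contact forces when gripping the key agreed with it.

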